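Weigh out a tub of fried pastries

ROBOT

A 6-joint arm with a two-finger parallel gripper is mounted at the origin on the work surface. World frame = base frame: x ahead of the robot, y to its left, z up, the work surface at z = 0. Lengths are in m, angles in rad, forces in N, time in s.
With the tool pointing down it reaches from about 0.375 to 0.975 m from the base axis. Payload 3.8 kg.
Tool frame: the origin (TCP) lies at the very end of the fingers, on their centre line; the grasp point (between the pads) lies 19 mm behind it; z points along the fingers, x is the direction in which the jaws open and shut, and the axes are right-handed (so a half turn about z gives the same grasp; the last joint's range is limited). The gripper opens to 85 mm and grips with 20 to 120 N. Pads are 22 mm wide; open, the fingers measure 114 mm over their backs; the gripper's body (76 mm by 85 mm) begins 54 mm behind the grasp point. The pads swing forward as they close: fully open they stand 13 mm farther back than shut.
Start: joints at [-1.211, 0.264, 1.604, -0, 1.274, -0.037], TCP at [0.261, -0.623, 0.231] pointing down, gripper open.
Joint ranges: [-2.63, 2.63], [-0.94, 2.18], [0.31, 2.57], [-1.31, 4.45], [0, 2.66], [-2.55, 2.55]. Speed limits (rad/s): [2.57, 2.57, 3.14, 3.14, 3.14, 3.14].

INTERFACE

Orientations are given as a rotation vector (axis times angle).
In Python, from workcell import bot gives the robot as it stands.
- The arm moves only by the tool carry_out, never from a script. Its argument "deltas" is a list of rows, each an object with "delta_pos": the shift along the tool's x, y, z in m, a list of three; "dr": the turn, a rotation vector about the tool's x, y, z in rad, a list of three. A call has 1 to 10 rows; each row shifts and turns the commanded pose from where the row before left it, along the tool's axes as they then stand; what a row does not reach is not made up. A row lasts 1/8 s, in which the tool goes at most 62.5 mm and 10.7 degrees, less where a joint would pass 70% of its speed; a pose out of reach is approached as far as the arm can. A call is refused whole if a number of a shift passes 0.0625 or a number of a turn 0.188, either way. A call with a gripper value outside its range is refused whole. "grip" is the opening, from 0 (shut) to 1 (fully open), set as the call begins (left out, the last holds). The fingers move at their own pace and stop on an object; "force" is the grip in N (left out, the last holds). Time passes only in rows, so rows that do not move let the fingers close. It gives the time, the measured TCP pose, the force and the opening at its end, in the units of the state.
- bot.read_state(): the state, without advancing time (a new reading comes with each control period).
- bot.read_camera(name): name is "scene" or "top" or "wrist"; returns a dict with "frame" (420x560x3 uint8, red, green, blue), "K" (3x3 intrinsics, pixels), "xyz" and "attitude" of the camera in the world; the wrist camera has in their place "hand_eye" (4x4, takes a point from camera to tool coordinates, whose origin is the TCP and whose axes are the tool frame's). Camera axes: x right, y down, z forward; pixel columns grow to the right and rows downward; lengths in m; the calibration is good to about 2 mm. A picture is of the moment at which its call begins: read the wrist's pose just before it. There is no depth.
- bot.finish_job(): hands the job in, once; it reports no verdict.
The state is a dict: "time": time; "q": joint angles; "joint_vel": joint speeds; "joint_torque": joint torques, N m; "tool_pos": TCP position; "tcp_rot": TCP orientation; "wrist_force": force on the tool from outside, world axes, zero at the start; "torque": the same for the moment, N m; "width": opening from 0.0 (shut) to 1.0 (fully open).
Only numpy, scipy, OpenCV 4.12 (cv2) and the standard library are available. Lean on these libraries where they do the work, as an engineer would, in place of code of your own. Each camera call takes 0.05 s, during which the arm holds its last target.

TASK

Take the empty steel tub from the wooden board, stand it on the middle of the scale's plate and press the tare button while the tub is still empty. Then, with the tub on the scale, pick up the tray by its handle and tip its open end over the tub so that its pastries slide in, put the empty tray back down flat on the bare worktop, and drop in the few pastries lying on the rubber mat too, so that every pastry is in the tub on the scale (mat or tray first, as you like). Last, take the full tub off the scale and stand it upright on the middle of the wooden board, leaving the cups, the packed box and the scraper alone.

Things in the scene. Friction and masses are not known exactly. Their poses are not given: they have to be found in the camera images.
- plate (a point): centre of the top face of the scale's square steel weighing plate, 150 x 150 mm, rigid, 45 mm above the worktop. Axes: x points to the far side of the scale, z up. The scale is fixed: a grey body 240 (x) x 190 (y) mm; its lower control strip, 30 mm high, lies on the -x side of the plate (towards the robot) and carries a dark display and the tare button
- tare_top (a point): centre of the top of the round white tare button (26 mm across, in a black collar 42 mm across) on the scale's control strip; its top is about 52 mm above the worktop, 135 mm from the plate's centre towards -x of the scale and 50 mm towards -y
- tare (a joint): travel of the tare button: 0 up, 0.006 m fully down. It springs back; fully down takes about 4 N; it counts as pressed beyond 0.004
- board (a point): centre of the top face of the square wooden board, 170 x 170 mm, 18 mm thick, fixed on the worktop at one end of the work area (the rubber mat is at the other end); the tub starts on it
- tub_middle (a point): centre of the empty square steel tub, half-way up (32.5 mm over its underside): 138 x 138 mm outside, 65 mm high, walls 4 mm with a rim lip that stands out about 7 mm, inside 130 x 130 mm, floor 4 to 5 mm thick, 0.18 to 0.29 kg, open at the top. z points up. Its only handle is on its -x side
- tub_handle (a point): grasp point on the tub's black upright tab handle: tab 12 mm thick (the tub's x) x 46 mm wide (y), outside the -x wall; the tab's top is 105 mm over the tub's underside, this point 88 mm over it, 75 mm from the tub's centre towards its -x. Axes as the tub's
- tray_middle (a point): centre of the aluminium tray, 15 mm above its underside: 150 (x) x 112 (y) mm, floor 4 mm thick, walls 30 mm high on three sides, no wall on its -x end (the open end, which starts out facing the robot), 0.24 to 0.39 kg. The pastries on it slide off when it is tipped by about 25 to 35 degrees, open end down
- tray_lip (a point): middle of the edge of the tray's open end, on the floor's top face (4 mm over the underside), 75 mm from the tray's centre towards its -x. Axes as the tray's
- tray_handle (a point): grasp point on the tray's black upright tab handle at the closed (+x) end: tab 12 mm thick (the tray's x) x 50 mm wide (y); its top is 84 mm over the tray's underside, this point 64 mm over it and 81 mm from the tray's centre towards +x. Axes as the tray's
- pastry1_middle (a point): a ridged brown fried pastry finger, a stiff block 42 (its x) x 26 (y) x 24 (z) mm, 25 g; the point is its centre, half-way up. It does not roll. It starts on the tray; 3 to 5 of these are present.
- pastry2_middle (a point): a ridged brown fried pastry finger, a stiff block 42 (its x) x 26 (y) x 24 (z) mm, 25 g; the point is its centre, half-way up. It does not roll. It starts on the tray; 3 to 5 of these are present.
- pastry3_middle (a point): a ridged brown fried pastry finger, a stiff block 42 (its x) x 26 (y) x 24 (z) mm, 25 g; the point is its centre, half-way up. It does not roll. It starts on the tray; 3 to 5 of these are present.
- pastry4_middle (a point): a ridged brown fried pastry finger, a stiff block 42 (its x) x 26 (y) x 24 (z) mm, 25 g; the point is its centre, half-way up. It does not roll. It starts on the tray; 3 to 5 of these are present.
- pastry5_middle (a point): a ridged brown fried pastry finger, a stiff block 42 (its x) x 26 (y) x 24 (z) mm, 25 g; the point is its centre, half-way up. It does not roll. It starts on the tray; 3 to 5 of these are present.
- spare1_middle (a point): a ridged brown fried pastry finger, a stiff block 42 (its x) x 26 (y) x 24 (z) mm, 25 g; the point is its centre, half-way up. It does not roll. It starts on the black rubber mat, 140 x 140 x 8 mm, fixed on the worktop at the other end from the board; 1 to 3 of these are present.
- spare2_middle (a point): a ridged brown fried pastry finger, a stiff block 42 (its x) x 26 (y) x 24 (z) mm, 25 g; the point is its centre, half-way up. It does not roll. It starts on the black rubber mat, 140 x 140 x 8 mm, fixed on the worktop at the other end from the board; 1 to 3 of these are present.
- spare3_middle (a point): a ridged brown fried pastry finger, a stiff block 42 (its x) x 26 (y) x 24 (z) mm, 25 g; the point is its centre, half-way up. It does not roll. It starts on the black rubber mat, 140 x 140 x 8 mm, fixed on the worktop at the other end from the board; 1 to 3 of these are present.
- cups: a bystander: upright stack of white paper cups, 93 mm across, about 115 mm high; origin at the underside's centre. Leave alone
- packed_box: a bystander: closed clear food box with pastries, 100 x 130 x 55 mm; origin at the underside's centre. Leave alone
- scraper: a bystander: blue plastic bench scraper lying flat, blade 100 x 150 mm, handle 120 mm; origin near the blade's root. Leave alone
Mind the look-alikes: they are no part of the job. Leave any purple look-alike of the part that bears tray_middle alone.

How it is judged:
By the outcome, as a careful person would: the job done as asked, in the order asked, and still so for the second after the job is handed in, with the robot touching nothing.
Of pastry1, pastry2, pastry3, pastry4, pastry5 only 3 to 5 are there at a start; the rules pass over those that are not, and their reading is None.
Of spare1, spare2, spare3 only 1 to 3 are there at a start; the rules pass over those that are not, and their reading is None.
At some moment in a run one of tub, spare1, spare2, spare3 may be knocked a few centimetres aside while the robot is not near it.
It also fails if it takes over 210 s, if anything falls off the work surface, if the arm or the gripper's body presses on something with over 40 N, if the wrist force passes 120 N, or if a joint passes its speed limit or range.

## Working session

There is one attempt and no reset: what is moved stays moved. The work goes in short steps, Python scripts to look and compute and a tool call to move; the robot and the scene stay as the last step left them, time stands still between calls to the robot, and variables do not carry over. Pictures are saved under pics/ and viewed, and the job is handed in when it is done.

Besides the shell and the picture viewer there is one more tool, called after "Request:" as name(argument=value, ...), one argument or row to a line, values as JSON. carry_out: Moves the arm, as the interface text tells. Its arguments: {"type":"object","properties":{"deltas":{"type":"array"},"grip":{"type":"number"},"force":{"type":"number"}},"required":["deltas"]}

```bash
ls; mkdir -p pics; python3 - <<'E'
from workcell import bot
import cv2
s=bot.read_state();print(s)
for n in("scene","top"):
    c=bot.read_camera(n);print(n,c["K"],c["xyz"],c["attitude"])
    cv2.imwrite(f"pics/{n}0.png",c["frame"][:,:,::-1])
c=bot.read_camera("wrist");print(c["K"],c["hand_eye"])
cv2.imwrite("pics/wrist0.png",c["frame"][:,:,::-1])
E
```

```text
pics
{'time': 0.0, 'q': array([-1.21089347e+00,  2.64780902e-01,  1.60535565e+00,  7.07436240e-05,
        1.27369417e+00, -3.69010480e-02]), 'joint_vel': array([ 8.01801545e-04, -4.50222439e-04,  7.60878643e-04, -1.30574529e-04,
       -1.44342477e-05,  7.43184532e-04]), 'joint_torque': array([-6.82326263e-04, -5.15110695e+01, -3.67316973e+01, -7.77972929e-06,
        1.28664108e-02, -1.77740242e-05]), 'tool_pos': array([ 0.26063488, -0.62187146,  0.22995323]), 'tcp_rot': array([-2.61456212,  1.73928243,  0.00278999]), 'wrist_force': array([-0.06310012,  0.20781892, -0.07615622]), 'torque': array([ 0.03366283, -0.03981608, -0.01225225]), 'width': 0.9996319122573418}
scene [[427.9267824    0.         271.87977486]
 [  0.         427.9267824  204.9609287 ]
 [  0.           0.           1.        ]] [1.0854585  0.62679106 0.82622756] [-0.92691165 -2.46379727  1.08916429]
top [[402.21877291   0.         286.18259704]
 [  0.         402.21877291 207.27819377]
 [  0.           0.           1.        ]] [0.28147    0.02416545 1.37416098] [-2.1310132   2.14501367 -0.21014698]
[[376.64850488   0.         280.27419182]
 [  0.         376.64850488 208.01725882]
 [  0.           0.           1.        ]] [[ 9.99999401e-01 -9.75910923e-04 -4.96444241e-04  1.90538050e-04]
 [ 1.07939448e-03  9.54755518e-01  2.97389873e-01 -7.58707633e-02]
 [ 1.83756853e-04 -2.97390230e-01  9.54755999e-01 -1.42331720e-01]
 [ 0.00000000e+00  0.00000000e+00  0.00000000e+00  1.00000000e+00]]
```

View pics/top0.png

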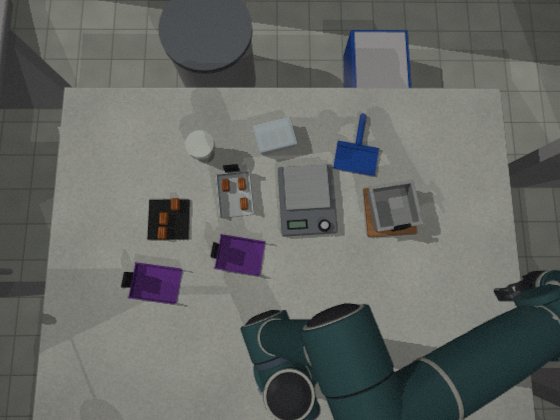

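View pics/scene0.png

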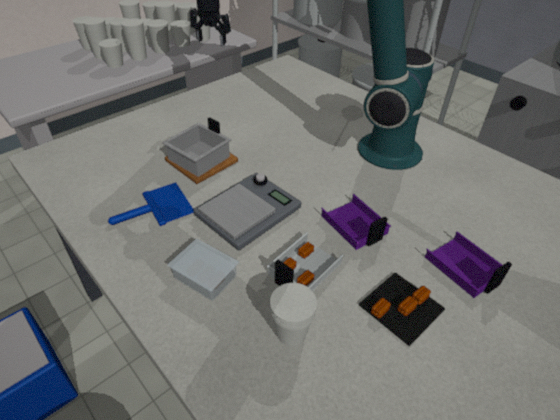

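View pics/wrist0.png

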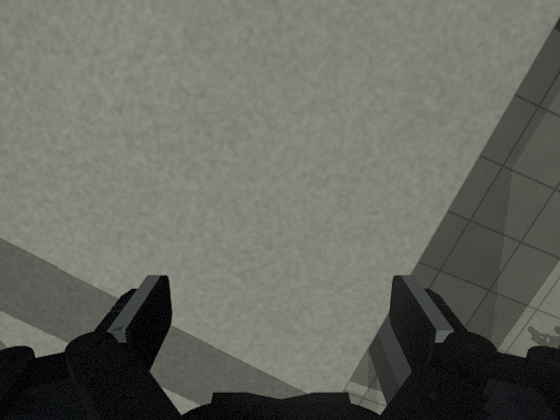

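```bash
cat > h.py <<'E'
import numpy as np, cv2
from scipy.spatial.transform import Rotation as R
from workcell import bot
def cam(name):
    s=bot.read_state(); c=bot.read_camera(name)
    K=np.array(c["K"])
    if name=="wrist":
        H=np.array(c["hand_eye"]);Rt=R.from_rotvec(s["tcp_rot"]).as_matrix()
        Rc=Rt@H[:3,:3]; p=Rt@H[:3,3]+s["tool_pos"]
    else:
        Rc=R.from_rotvec(c["attitude"]).as_matrix(); p=np.array(c["xyz"])
    return dict(f=c["frame"][:,:,::-1].copy(),K=K,R=Rc,p=p)
def ray(c,uv,z):
    uv=np.atleast_2d(np.array(uv,float))
    d=np.c_[(uv-c["K"][[0,1],[2,2]])/c["K"][0,0],np.ones(len(uv))]@c["R"].T
    return c["p"]+d*((z-c["p"][2])/d[:,2])[:,None]
def proj(c,P):
    q=(np.atleast_2d(P)-c["p"])@c["R"]; return q[:,:2]/q[:,2:]*c["K"][0,0]+c["K"][[0,1],[2,2]]
def crop(c,x0,y0,x1,y1,s,fn):
    cv2.imwrite("pics/"+fn,cv2.resize(c["f"][y0:y1,x0:x1],None,fx=s,fy=s,interpolation=cv2.INTER_CUBIC))
def tool(): # state in world + tool axes
    s=bot.read_state();return s,R.from_rotvec(s["tcp_rot"]).as_matrix()
def delta(target,Rtarget=None):
    """total tool-frame shift and rotvec to go"""
    s,Rt=tool(); d=Rt.T@(np.array(target)-s["tool_pos"])
    r=R.from_matrix(Rt.T@Rtarget).as_rotvec() if Rtarget is not None else None
    return d,r
E
python3 - <<'E'
from h import *
c=cam("top");crop(c,130,110,450,310,2.5,"top_a.png")
crop(c,350,170,440,250,8,"top_tub.png");crop(c,205,155,275,225,8,"top_tray.png")
c=cam("scene");crop(c,150,100,310,260,4,"sc_tub.png")
E
```

```text
(no output)
```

View pics/top_a.png

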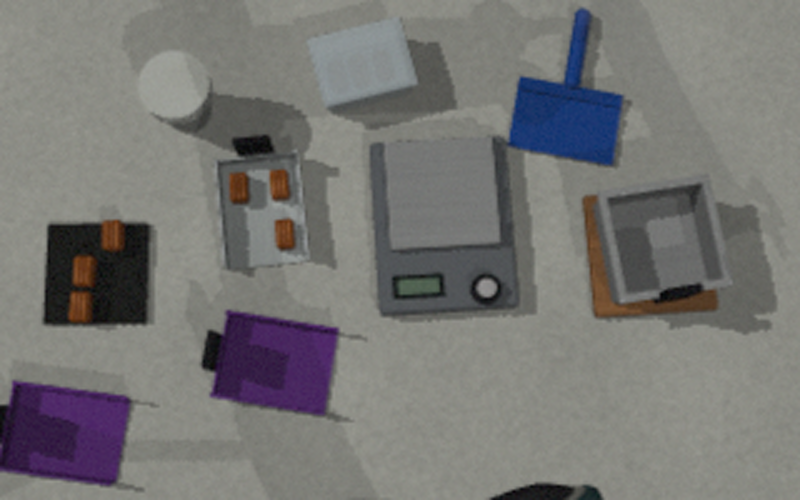

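View pics/top_tub.png

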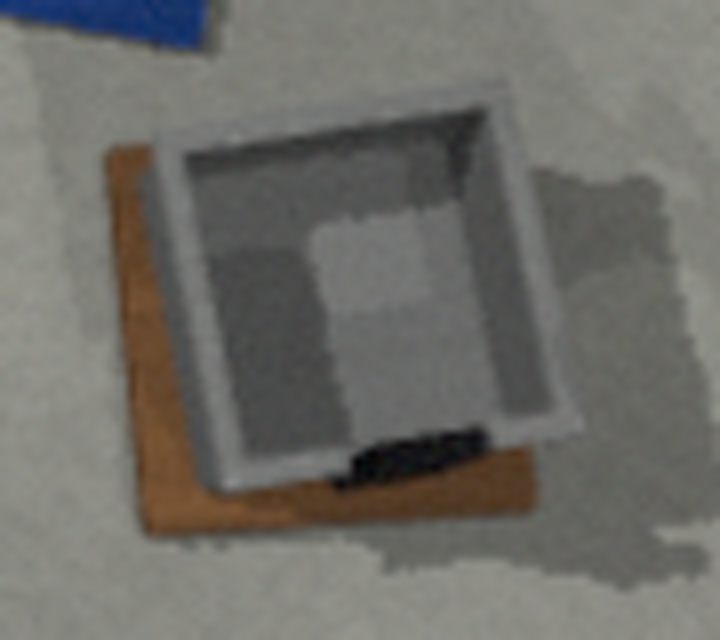

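View pics/top_tray.png

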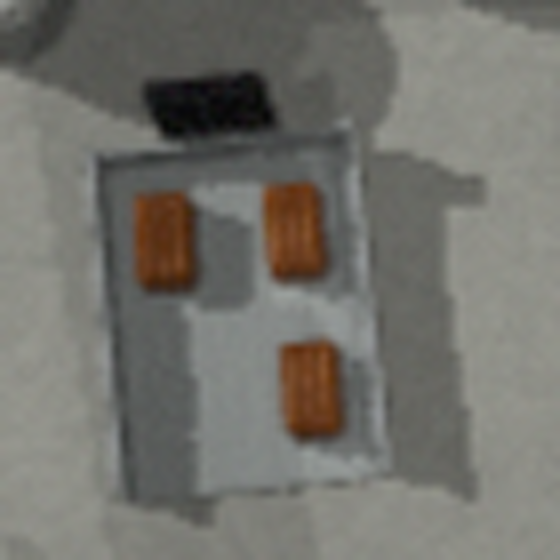

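View pics/sc_tub.png

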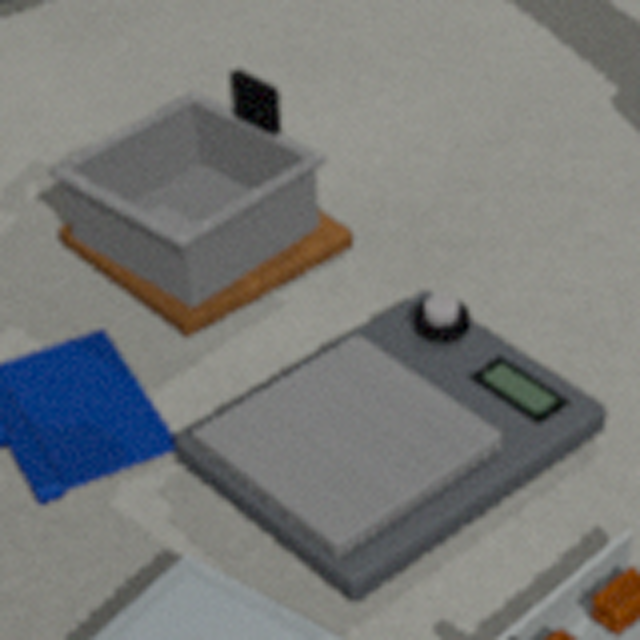

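```bash
python3 - <<'E'
from h import *
c=cam("top")
def f(pts,o,s): return np.array(o)+(np.array(pts,float)+.5)/s-.5
np.set_printoptions(precision=4,suppress=True)
def show(n,pts,o,s,z):
    P=ray(c,f(pts,o,s),z); print(n,P[:,:2].tolist() if 0 else P[:,:2].round(4).tolist(),"mean",P.mean(0))
    e=[(np.degrees(np.arctan2(*(P[(i+1)%len(P)]-P[i])[[1,0]])).round(1),np.linalg.norm(P[(i+1)%len(P)]-P[i]).round(4)) for i in range(len(P))];print("   ",e)
show("tubrim",[(155,140),(508,85),(583,425),(213,490)],(350,170),8,.083)
show("tubhandletop",[(350,463),(490,430)],(350,170),8,.123)
show("board",[(105,150),(145,533),(538,510)],(350,170),8,.018)
show("plate",[(388,138),(498,138),(500,247),(390,250)],(130,110),2.5,.045)
show("button",[(487,288)],(130,110),2.5,.052)
show("scalebody",[(371,143),(382,315),(518,305)],(130,110),2.5,.03)
show("tray",[(95,155),(350,125),(385,475),(120,500)],(205,155),8,.03)
show("trayhandle",[(145,85),(262,72),(277,130),(165,138)],(205,155),8,.084)
show("tray pastry",[(165,240),(297,230),(313,388)],(205,155),8,.028)
show("spares",[(113,235),(84,271),(80,306)],(130,110),2.5,.032)
show("cups",[(175,85)],(130,110),2.5,.115)
show("box",[(308,38),(400,18),(418,88),(330,107)],(130,110),2.5,.055)
E
```

```text
tubrim [[0.578, -0.2763], [0.6009, -0.4246], [0.4583, -0.4462], [0.4326, -0.2935]] mean [ 0.5175 -0.3601  0.083 ]
    [(np.float64(-81.2), np.float64(0.15)), (np.float64(-171.4), np.float64(0.1442)), (np.float64(99.6), np.float64(0.1549)), (np.float64(6.7), np.float64(0.1464))]
tubhandletop [[0.4383, -0.3383], [0.4511, -0.3946]] mean [ 0.4447 -0.3664  0.123 ]
    [(np.float64(-77.2), np.float64(0.0577)), (np.float64(102.8), np.float64(0.0577))]
board [[0.5886, -0.2695], [0.422, -0.2796], [0.4308, -0.4481]] mean [ 0.4805 -0.3324  0.018 ]
    [(np.float64(-176.5), np.float64(0.1669)), (np.float64(-87.0), np.float64(0.1687)), (np.float64(48.5), np.float64(0.2383))]
plate [[0.6656, 0.0001], [0.6652, -0.1508], [0.5134, -0.1494], [0.51, -0.0014]] mean [ 0.5885 -0.0754  0.045 ]
    [(np.float64(-90.2), np.float64(0.1509)), (np.float64(179.5), np.float64(0.1518)), (np.float64(91.3), np.float64(0.148)), (np.float64(0.5), np.float64(0.1555))]
button [[0.457, -0.1297]] mean [ 0.457  -0.1297  0.052 ]
    [(np.float64(0.0), np.float64(0.0))]
scalebody [[0.6628, 0.0234], [0.4242, 0.0097], [0.4366,
[... 826 characters left out ...]
t64(-85.7), np.float64(0.0565)), (np.float64(-173.7), np.float64(0.0694)), (np.float64(44.6), np.float64(0.091))]
spares [[0.5347, 0.3725], [0.4857, 0.4092], [0.4386, 0.4124]] mean [0.4863 0.398  0.032 ]
    [(np.float64(143.1), np.float64(0.0612)), (np.float64(176.1), np.float64(0.0473)), (np.float64(-22.5), np.float64(0.1041))]
cups [[0.7176, 0.2785]] mean [0.7176 0.2785 0.115 ]
    [(np.float64(0.0), np.float64(0.0))]
box [[0.8059, 0.1097], [0.8351, -0.0177], [0.7336, -0.0414], [0.7067, 0.0791]] mean [0.7703 0.0324 0.055 ]
    [(np.float64(-77.1), np.float64(0.1307)), (np.float64(-166.9), np.float64(0.1043)), (np.float64(102.6), np.float64(0.1235)), (np.float64(17.1), np.float64(0.1039))]
```

```bash
cat >> h.py <<'E'
def down(yaw,tilt=0):
    """tool pointing down, tool x at yaw; tilt>0: fingers lean towards +tool x (handle end up)"""
    a=np.array([np.cos(yaw),np.sin(yaw),0]);z=np.array([0,0,-1.])
    x=a*np.cos(tilt)+np.array([0,0,1.])*np.sin(tilt); zz=z*np.cos(tilt)+a*np.sin(tilt)
    return np.c_[x,np.cross(zz,x),zz]
def plan(wps,vmax=.045,wmax=.17,start=None):
    """wps: list of (pos,R,[n]) ; prints rounded rows"""
    s,Rt=tool(); p=np.array(s["tool_pos"],float)
    if start is not None: p,Rt=start
    rows=[]
    for w in wps:
        t,Rg=np.array(w[0],float),w[1]
        r=R.from_matrix(Rt.T@Rg).as_rotvec(); d=t-p
        n=max(int(np.ceil(max(np.linalg.norm(d)/vmax,np.linalg.norm(r)/wmax))),1)
        p0,R0=p.copy(),Rt.copy()
        for i in range(1,n+1):
            gp=p0+d*i/n; gR=R0@R.from_rotvec(r*i/n).as_matrix()
            dp=np.round(Rt.T@(gp-p),3 if 0 else 4); dr=np.round(R.from_matrix(Rt.T@gR).as_rotvec(),3)
            rows.append((dp.tolist(),dr.tolist()))
            p=p+Rt@dp; Rt=Rt@R.from_rotvec(dr).as_matrix()
        rows.append("--")
    import json
    for r in rows:
        print(r if r=="--" else json.dumps({"delta_pos":r[0],"dr":r[1]}))
    print("end",p.round(4))
E
python3 - <<'E'
from h import *
Rg=down(np.radians(9))
plan([((.4434,-.3718,.20),Rg)])
E
```

```text
{"delta_pos": [-0.0201, -0.0332, 0.0039], "dr": [-0.0, 0.0, -0.166]}
{"delta_pos": [-0.0143, -0.036, 0.0038], "dr": [-0.0, 0.0, -0.167]}
{"delta_pos": [-0.0081, -0.0378, 0.0039], "dr": [-0.0, 0.0, -0.166]}
{"delta_pos": [-0.0017, -0.0387, 0.0039], "dr": [-0.0, 0.0, -0.167]}
{"delta_pos": [0.0047, -0.0385, 0.0038], "dr": [-0.0, 0.0, -0.166]}
{"delta_pos": [0.011, -0.0372, 0.0039], "dr": [-0.001, 0.0, -0.166]}
{"delta_pos": [0.017, -0.0348, 0.0038], "dr": [0.0, 0.0, -0.167]}
{"delta_pos": [0.0225, -0.0315, 0.0039], "dr": [0.0, 0.001, -0.166]}
--
end [ 0.4434 -0.3718  0.2   ]
```

Candidates in the top view. Tub: the only open steel square box is at (395,205) on the board, while the clear box at (275,136) is closed and is a bystander. Its handle is the black tab at (402,227), but black tabs also sit at (231,168) on the silver tray and at (214,251) and (127,280) on the purple trays. Tray: the silver one at (236,195) holding 3 pastries, not the purple ones at (240,256) and (155,283). The mat at (168,219) has 3 pastries. I choose the steel tub and the tab at (402,227), which the close crop confirmed.

Request:
carry_out(
  deltas=[
    {"delta_pos": [-0.02,-0.033,0.004],"dr": [0,0,-0.166]},
    {"delta_pos": [-0.014,-0.036,0.004],"dr": [0,0,-0.167]},
    {"delta_pos": [-0.008,-0.038,0.004],"dr": [0,0,-0.166]},
    {"delta_pos": [-0.002,-0.039,0.004],"dr": [0,0,-0.167]},
    {"delta_pos": [0.005,-0.038,0.004],"dr": [0,0,-0.166]},
    {"delta_pos": [0.011,-0.037,0.004],"dr": [0,0,-0.166]},
    {"delta_pos": [0.017,-0.035,0.004],"dr": [0,0,-0.167]},
    {"delta_pos": [0.022,-0.031,0.004],"dr": [0,0,-0.166]},
    {"delta_pos": [0,0,0],"dr": [0,0,0]},
  ],
  grip=1,
  force=80,
)

```text
time: 1.42
tool_pos: [0.4441, -0.3709, 0.1989]
tcp_rot: [-3.13, -0.252, 0.0]
wrist_force: [-0.6, -0.9, 0.2]
width: 0.998
```

```bash
python3 - <<'E'
from h import *
c=cam("wrist");cv2.imwrite("pics/w1.png",c["f"]);print(bot.read_state())
c=cam("top");crop(c,350,170,470,250,6,"t1.png")
c=cam("scene");crop(c,130,60,310,220,4,"s1.png")
E
```

```text
{'time': 1.475, 'q': array([-7.41001509e-01,  1.06409172e-01,  1.84953983e+00, -3.50710548e-04,
        1.18585888e+00, -8.99035944e-01]), 'joint_vel': array([-0.03239427,  0.00167076, -0.01038993, -0.00841092,  0.00136014,
        0.00739456]), 'joint_torque': array([ 9.98447947e-01, -4.15889883e+01, -3.53272676e+01,  1.61215863e-01,
        3.53373843e-02, -8.79453029e-02]), 'tool_pos': array([ 0.44354413, -0.37221469,  0.19918496]), 'tcp_rot': array([ 3.13170957e+00,  2.48182848e-01, -6.03929415e-04]), 'wrist_force': array([ 0.29339397, -0.60197578,  0.53132854]), 'torque': array([ 0.02437941, -0.06396587, -0.00811559]), 'width': 0.9961676119855488}
```

View pics/w1.png

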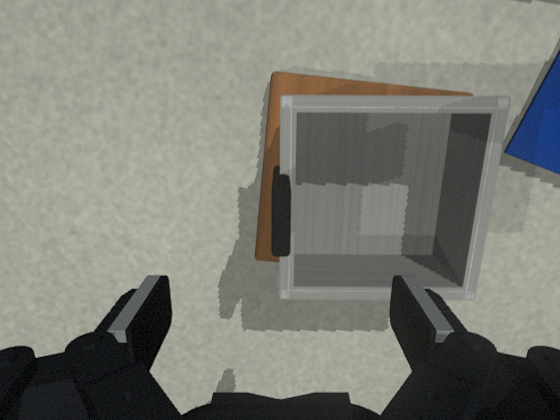

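View pics/s1.png

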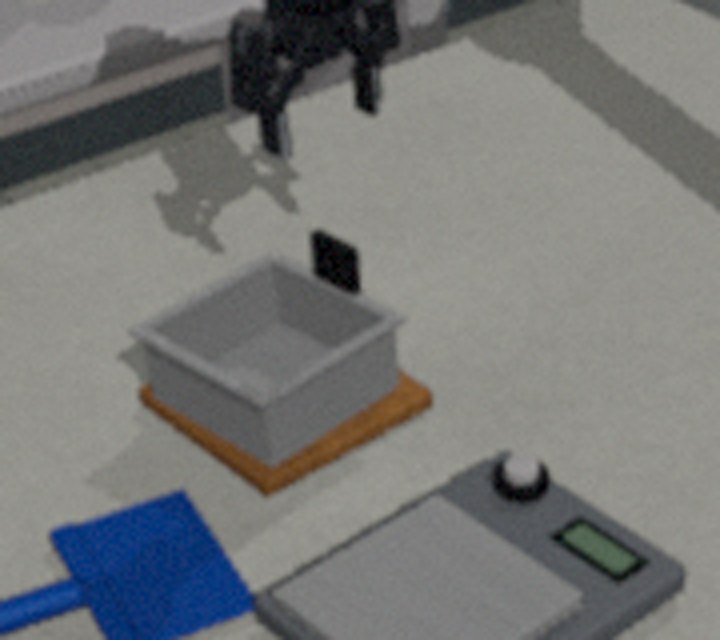

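```bash
python3 - <<'E'
from h import *
np.set_printoptions(precision=4,suppress=True)
c=cam("wrist")
print("handle ends",ray(c,[(277,172),(276,252)],.123), ray(c,[(288,178),(287,252)],.12))
P=ray(c,[(282,96),(508,97),(474,299),(280,298)],.083);print(P,P.mean(0))
print(proj(c,[(.4434,-.3718,.106)]))
E
```

```text
handle ends [[ 0.4363 -0.3444  0.123 ]
 [ 0.4434 -0.3952  0.123 ]] [[ 0.4434 -0.3476  0.12  ]
 [ 0.4505 -0.3955  0.12  ]]
[[ 0.4327 -0.3019  0.083 ]
 [ 0.5799 -0.2795  0.083 ]
 [ 0.6039 -0.4284  0.083 ]
 [ 0.4546 -0.4509  0.083 ]] [ 0.5178 -0.3652  0.083 ]
[[281.6461 208.9221]]
```

Request:
carry_out(
  deltas=[
    {"delta_pos": [0,0,0.03],"dr": [0,0,0]},
    {"delta_pos": [0,0,0.03],"dr": [0,0,0]},
    {"delta_pos": [0,0,0.03],"dr": [0,0,0]},
    {"delta_pos": [0,0,0.02],"dr": [0,0,0]},
    {"delta_pos": [0,0,0],"dr": [0,0,0]},
  ],
)

```text
time: 2.25
tool_pos: [0.4416, -0.3727, 0.0875]
tcp_rot: [-3.129, -0.244, 0.004]
wrist_force: [-0.5, -0.6, -0.8]
width: 0.998
```

Request:
carry_out(
  deltas=[
    {"delta_pos": [0,0,0],"dr": [0,0,0]},
    {"delta_pos": [0,0,0],"dr": [0,0,0]},
    {"delta_pos": [0,0,0],"dr": [0,0,0]},
    {"delta_pos": [0,0,0],"dr": [0,0,0]},
    {"delta_pos": [0,0,0],"dr": [0,0,0]},
    {"delta_pos": [0,0,0],"dr": [0,0,0]},
    {"delta_pos": [0,0,0],"dr": [0,0,0]},
    {"delta_pos": [0,0,0],"dr": [0,0,0]},
  ],
  grip=0,
  force=90,
)

```text
time: 3.25
tool_pos: [0.4439, -0.3735, 0.0902]
tcp_rot: [3.131, 0.246, 0.002]
wrist_force: [0.6, 0.9, 6.6]
width: 0.129
```

Request:
carry_out(
  deltas=[
    {"delta_pos": [0,0,-0.01],"dr": [0,0,0]},
    {"delta_pos": [0,0,-0.02],"dr": [0,0,0]},
    {"delta_pos": [0,0,-0.03],"dr": [0,0,0]},
    {"delta_pos": [0,0,-0.02],"dr": [0,0,0]},
    {"delta_pos": [0,0,-0.01],"dr": [0,0,0]},
    {"delta_pos": [0,0,0],"dr": [0,0,0]},
  ],
)

```text
time: 4.0
tool_pos: [0.4434, -0.3734, 0.1801]
tcp_rot: [3.131, 0.246, 0.002]
wrist_force: [0.6, 0.2, -2.3]
width: 0.129
```

```bash
python3 - <<'E'
from h import *
c=cam("wrist");cv2.imwrite("pics/w2.png",c["f"]);print(bot.read_state())
c=cam("scene");crop(c,130,60,310,220,4,"s2.png")
E
```

```text
{'time': 4.05, 'q': array([-7.42866811e-01,  1.22643885e-01,  1.87024143e+00, -6.31514930e-05,
        1.14914894e+00, -8.99789268e-01]), 'joint_vel': array([ 0.0001554 ,  0.01475725,  0.01711933, -0.00080652,  0.00118693,
       -0.00038088]), 'joint_torque': array([-2.78405721e-03, -4.42871404e+01, -3.71484661e+01,  1.05361647e-01,
       -1.15822926e-01,  1.58013074e-03]), 'tool_pos': array([ 0.44285164, -0.3729175 ,  0.17902365]), 'tcp_rot': array([-3.13164115e+00, -2.46258612e-01,  5.38767279e-04]), 'wrist_force': array([ 0.13193447,  0.03502478, -2.92215448]), 'torque': array([-0.03130419,  0.14536152, -0.0246267 ]), 'width': 0.12678049625191257}
```

View pics/w2.png

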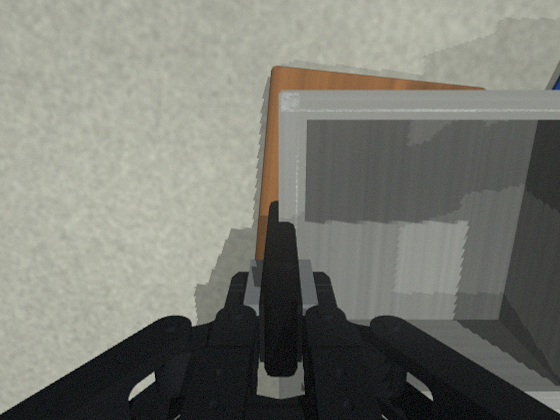

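View pics/s2.png

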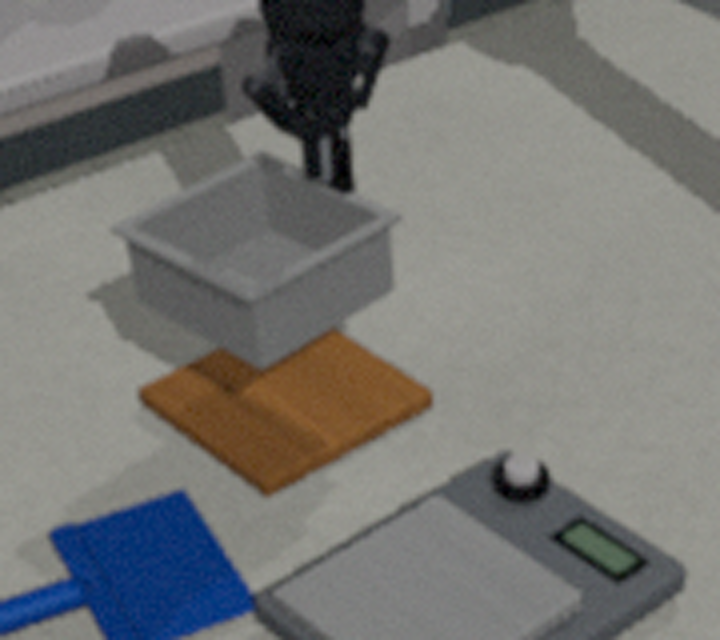

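```bash
python3 - <<'E'
from h import *
np.set_printoptions(precision=4,suppress=True)
c=cam("scene")
f=lambda p,o,s:np.array(o)+(np.array(p,float)+.5)/s-.5
P=ray(c,f([(358,335),(503,437),(338,547),(190,437)],(150,100),4),.045);print("plate",P,P.mean(0))
P=ray(c,f([(442,303)],(150,100),4),.052);print("btn",P)
P=ray(c,f([(140,395),(267,492),(432,397)],(130,60),4),.018);print("board",P,(P[0]+P[2])/2)
# top view plate via mask
t=cam("top");crop(t,270,155,345,245,8,"t2.png");crop(t,350,170,430,245,8,"t2b.png")
E
```

```text
plate [[ 0.5216 -0.1484  0.045 ]
 [ 0.5149  0.0008  0.045 ]
 [ 0.661   0.0089  0.045 ]
 [ 0.6736 -0.1372  0.045 ]] [ 0.5928 -0.069   0.045 ]
btn [[ 0.4577 -0.1303  0.052 ]]
board [[ 0.6036 -0.4299  0.018 ]
 [ 0.5961 -0.2614  0.018 ]
 [ 0.4295 -0.2754  0.018 ]] [ 0.5166 -0.3526  0.018 ]
```

View pics/t2.png

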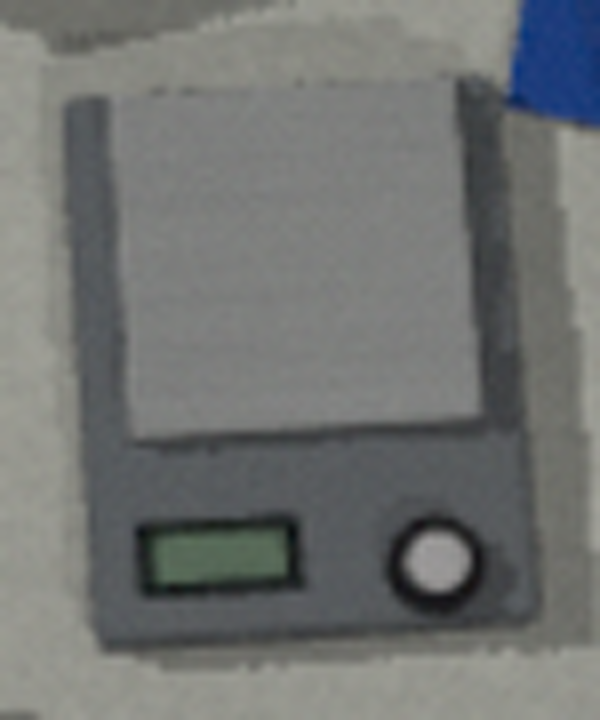

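```bash
python3 - <<'E'
from h import *
np.set_printoptions(precision=4,suppress=True)
t=cam("top")
f=lambda p,o,s:np.array(o)+(np.array(p,float)+.5)/s-.5
P=ray(t,f([(107,95),(457,80),(482,415),(130,437)],(270,155),8),.045);print("plate",P,P.mean(0))
b=ray(t,f([(437,562)],(270,155),8),.052);print(b)
for y in(2,3,4):
    y=np.radians(y);print(b[0,:2]+[np.cos(y)*.135-np.sin(y)*.05,np.sin(y)*.135+np.cos(y)*.05])
Rg=down(np.radians(3))
plan([((.514,-.2,.19),down(np.radians(6))),((.515,-.078,.17),Rg)])
E
```

```text
plate [[ 0.6601  0.0068  0.045 ]
 [ 0.6664 -0.1432  0.045 ]
 [ 0.5204 -0.15    0.045 ]
 [ 0.5118 -0.0018  0.045 ]] [ 0.5897 -0.072   0.045 ]
[[ 0.4573 -0.1287  0.052 ]]
[ 0.5905 -0.074 ]
[ 0.5895 -0.0717]
[ 0.5885 -0.0694]
{"delta_pos": [0.0195, -0.0318, -0.0024], "dr": [-0.0, 0.0, 0.01]}
{"delta_pos": [0.0192, -0.0321, -0.0024], "dr": [-0.001, 0.001, 0.011]}
{"delta_pos": [0.0189, -0.0322, -0.0024], "dr": [-0.0, -0.0, 0.01]}
{"delta_pos": [0.0185, -0.0324, -0.0024], "dr": [-0.001, 0.0, 0.011]}
{"delta_pos": [0.0182, -0.0326, -0.0024], "dr": [0.0, 0.001, 0.01]}
--
{"delta_pos": [0.0046, -0.0404, 0.0067], "dr": [0.0, -0.0, 0.018]}
{"delta_pos": [0.0039, -0.0405, 0.0066], "dr": [0.0, -0.0, 0.017]}
{"delta_pos": [0.0031, -0.0406, 0.0067], "dr": [0.0, -0.0, 0.018]}
--
end [ 0.515 -0.078  0.17 ]
```

View pics/t2b.png

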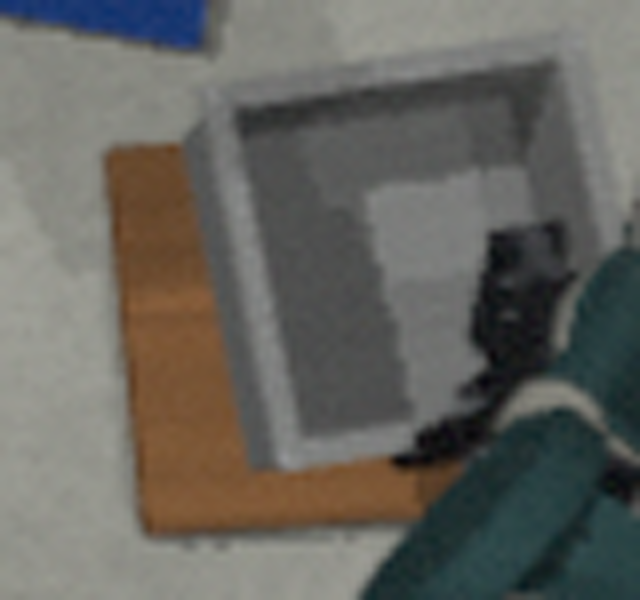

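Request:
carry_out(
  deltas=[
    {"delta_pos": [0.0195,-0.032,-0.002],"dr": [0,0,0.01]},
    {"delta_pos": [0.019,-0.032,-0.003],"dr": [0,0,0.011]},
    {"delta_pos": [0.019,-0.032,-0.002],"dr": [0,0,0.01]},
    {"delta_pos": [0.0185,-0.0325,-0.003],"dr": [0,0,0.011]},
    {"delta_pos": [0.018,-0.0325,-0.002],"dr": [0,0,0.01]},
    {"delta_pos": [0.0045,-0.0405,0.007],"dr": [0,0,0.018]},
    {"delta_pos": [0.004,-0.0405,0.007],"dr": [0,0,0.017]},
    {"delta_pos": [0.003,-0.0405,0.007],"dr": [0,0,0.018]},
    {"delta_pos": [0,0,0],"dr": [0,0,0]},
    {"delta_pos": [0,0,0],"dr": [0,0,0]},
  ],
)

```text
time: 5.5
tool_pos: [0.5151, -0.0789, 0.1699]
tcp_rot: [3.14, 0.083, -0.001]
wrist_force: [-0.2, -0.1, -1.7]
width: 0.127
```

```bash
python3 - <<'E'
from h import *
np.set_printoptions(precision=4,suppress=True)
s,Rt=tool();print(s["tool_pos"],Rt)
c=cam("wrist");cv2.imwrite("pics/w3.png",c["f"])
t=cam("top");crop(t,270,155,345,245,8,"t3.png")
c=cam("scene");crop(c,130,60,310,220,4,"s3.png")
E
```

```text
[ 0.5151 -0.0789  0.1699] [[ 0.9986  0.0529 -0.0008]
 [ 0.0529 -0.9986 -0.0004]
 [-0.0008  0.0003 -1.    ]]
```

View pics/t3.png

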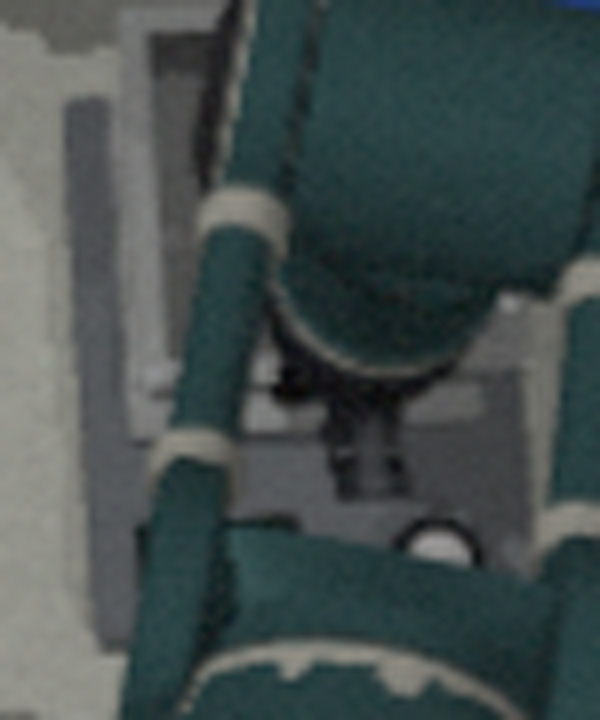

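View pics/s3.png

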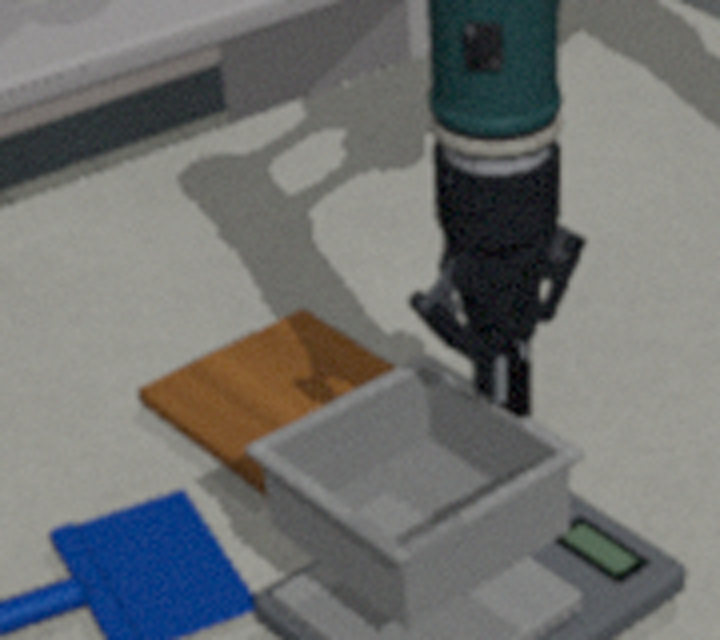

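View pics/w3.png

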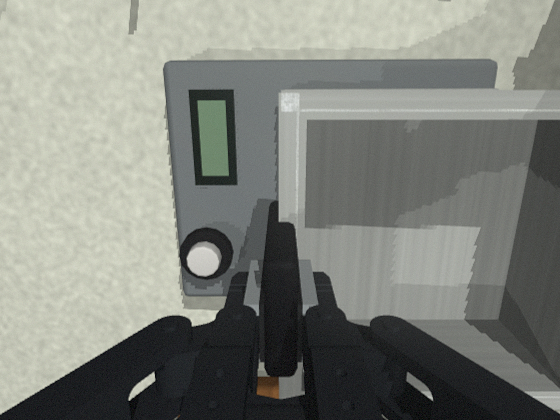

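```bash
python3 - <<'E'
from h import *
np.set_printoptions(precision=4,suppress=True)
c=cam("wrist");s,Rt=tool()
P=ray(c,[(279,91),(540,91),(280,206)],.1635);print(P, P[0]+Rt@[.076,.076,0], s["tool_pos"]+Rt@[.075,0,0])
c=cam("scene");f=lambda p,o,s:np.array(o)+(np.array(p,float)+.5)/s-.5
P=ray(c,f([(250,447),(405,555),(582,453),(410,368)],(130,60),4),.1635);print(P,P.mean(0))
E
```

```text
[[ 0.5111 -0.0042  0.1635]
 [ 0.6097  0.0007  0.1635]
 [ 0.5137 -0.0496  0.1635]] [ 0.5908 -0.0762  0.1635] [ 0.5903 -0.0759  0.1705]
[[ 0.667  -0.146   0.1635]
 [ 0.656   0.0002  0.1635]
 [ 0.513  -0.0043  0.1635]
 [ 0.5385 -0.1484  0.1635]] [ 0.5936 -0.0746  0.1635]
```

Request:
carry_out(
  deltas=[
    {"delta_pos": [0,-0.003,0.015],"dr": [0,0,0]},
    {"delta_pos": [0,0,0.015],"dr": [0,0,0]},
    {"delta_pos": [0,0,0.01],"dr": [0,0,0]},
    {"delta_pos": [0,0,0.008],"dr": [0,0,0]},
    {"delta_pos": [0,0,0.003],"dr": [0,0,0]},
    {"delta_pos": [0,0,0],"dr": [0,0,0]},
    {"delta_pos": [0,0,0],"dr": [0,0,0]},
  ],
)

```text
time: 6.62
tool_pos: [0.5156, -0.0758, 0.1198]
tcp_rot: [3.14, 0.082, 0.002]
wrist_force: [0.3, -0.2, -2.3]
width: 0.128
```

Request:
carry_out(
  deltas=[
    {"delta_pos": [0,0,0.001],"dr": [0,0,0]},
    {"delta_pos": [0,0,0.001],"dr": [0,0,0]},
    {"delta_pos": [0,0,0],"dr": [0,0,0]},
  ],
)

```text
time: 7.0
tool_pos: [0.5151, -0.0757, 0.1173]
tcp_rot: [3.141, 0.082, 0.0]
wrist_force: [-0.3, -0.0, -2.2]
width: 0.123
```

Request:
carry_out(
  deltas=[
    {"delta_pos": [0,0,0.001],"dr": [0,0,0]},
    {"delta_pos": [0,0,0.0],"dr": [0,0,0]},
  ],
)

```text
time: 7.25
tool_pos: [0.5153, -0.0757, 0.1172]
tcp_rot: [3.141, 0.082, 0.0]
wrist_force: [-3.1, 1.2, 4.8]
width: 0.128
```

Request:
carry_out(
  deltas=[
    {"delta_pos": [0,0,0.001],"dr": [0,0,0]},
    {"delta_pos": [0,0,0.0],"dr": [0,0,0]},
  ],
)

```text
time: 7.5
tool_pos: [0.5154, -0.0757, 0.1172]
tcp_rot: [3.141, 0.082, 0.001]
wrist_force: [-6.0, 1.3, 12.2]
width: 0.128
```

Contact made. I'll ease off and release.

Request:
carry_out(
  deltas=[
    {"delta_pos": [0,0,-0.0015],"dr": [0,0,0]},
    {"delta_pos": [0,0,0.0],"dr": [0,0,0]},
  ],
)

```text
time: 7.75
tool_pos: [0.5154, -0.0758, 0.1172]
tcp_rot: [3.14, 0.082, 0.001]
wrist_force: [-1.1, 0.2, 4.0]
width: 0.127
```

Request:
carry_out(
  deltas=[
    {"delta_pos": [0,0,0],"dr": [0,0,0]},
    {"delta_pos": [0,0,0],"dr": [0,0,0]},
    {"delta_pos": [0,0,0],"dr": [0,0,0]},
    {"delta_pos": [0,0,0],"dr": [0,0,0]},
  ],
  grip=0.7,
)

```text
time: 8.25
tool_pos: [0.5151, -0.0757, 0.1166]
tcp_rot: [-3.14, -0.082, 0.0]
wrist_force: [-0.6, -0.1, 1.0]
width: 0.698
```

Request:
carry_out(
  deltas=[
    {"delta_pos": [0,0,-0.01],"dr": [0,0,0]},
    {"delta_pos": [0,0,-0.02],"dr": [0,0,0]},
    {"delta_pos": [0,0,-0.02],"dr": [0,0,0]},
    {"delta_pos": [-0.03,0,-0.02],"dr": [0,0,0]},
    {"delta_pos": [-0.03,0.02,0],"dr": [0,0,0]},
    {"delta_pos": [0,0.033,0],"dr": [0,0,0]},
    {"delta_pos": [0,0,0],"dr": [0,0,0]},
  ],
)

```text
time: 9.12
tool_pos: [0.4582, -0.1333, 0.188]
tcp_rot: [3.14, 0.078, 0.003]
wrist_force: [0.6, 0.6, 0.7]
width: 0.697
```

Request:
carry_out(
  deltas=[
    {"delta_pos": [0,0,0],"dr": [0,0,0]},
    {"delta_pos": [0,0,0],"dr": [0,0,0]},
    {"delta_pos": [0,0,0],"dr": [0,0,0]},
    {"delta_pos": [0,0,0],"dr": [0,0,0]},
    {"delta_pos": [0,0,0],"dr": [0,0,0]},
    {"delta_pos": [0,0,0],"dr": [0,0,0]},
  ],
  grip=0,
  force=60,
)

```text
time: 9.88
tool_pos: [0.458, -0.1317, 0.1868]
tcp_rot: [-3.14, -0.082, 0.0]
wrist_force: [-0.2, -1.5, -0.6]
width: -0.002
```

```bash
python3 - <<'E'
from h import *
np.set_printoptions(precision=4,suppress=True)
s,Rt=tool();print(s["tool_pos"],s["wrist_force"],s["width"],s["q"])
c=cam("wrist");cv2.imwrite("pics/w4.png",c["f"])
c=cam("scene");crop(c,130,60,330,220,4,"s4.png")
print("to button",delta([.4573,-.1295,.06]))
E
```

```text
[ 0.458  -0.1317  0.1868] [-0.1887 -1.4898 -0.6091] -0.0020649640646569337 [-0.3323 -0.0833  2.0652  0.      1.1597 -0.3845]
to button (array([-0.0005, -0.0023,  0.1268]), None)
```

View pics/w4.png

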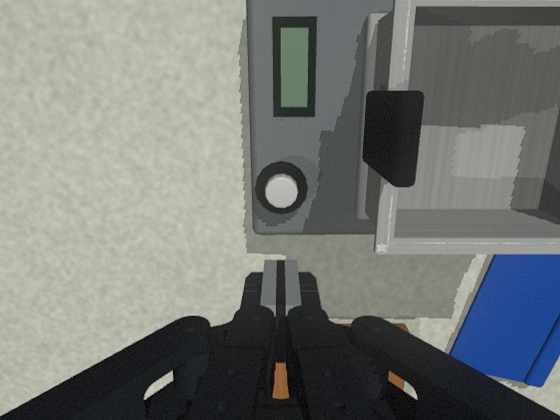

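View pics/s4.png

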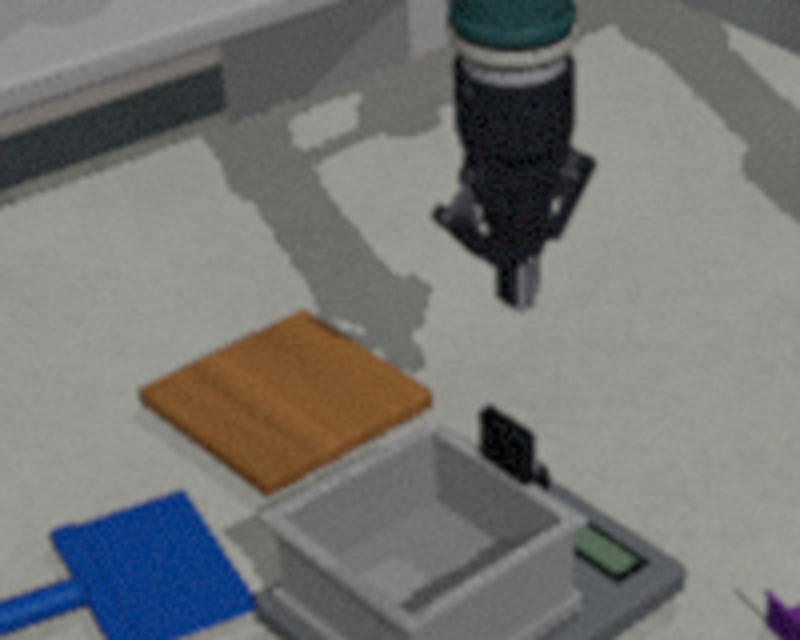

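```bash
python3 - <<'E'
from h import *
np.set_printoptions(precision=4,suppress=True)
c=cam("wrist")
b=ray(c,[(282,190)],.052)[0];print(b,delta(b))
P=ray(c,[(385,251)],.110);s,Rt=tool();print("corner",P,"centre est",P[0]+Rt@[.076,-.076,0])
c=cam("scene");f=lambda p,o,s:np.array(o)+(np.array(p,float)+.5)/s-.5
P=ray(c,f([(140,395),(302,312),(432,397),(267,492)],(130,60),4),.018);print("board",P,P.mean(0))
E
```

```text
[ 0.4589 -0.1279  0.052 ] (array([ 0.0012, -0.0039,  0.1348]), None)
corner [[ 0.5249 -0.1493  0.11  ]] centre est [ 0.5969 -0.0694  0.11  ]
board [[ 0.6036 -0.4299  0.018 ]
 [ 0.4376 -0.444   0.018 ]
 [ 0.4295 -0.2754  0.018 ]
 [ 0.5961 -0.2614  0.018 ]] [ 0.5167 -0.3527  0.018 ]
```

Request:
carry_out(
  deltas=[
    {"delta_pos": [-0.003,-0.002,0.03],"dr": [0,0,0]},
    {"delta_pos": [0,0,0.04],"dr": [0,0,0]},
    {"delta_pos": [0,0,0.03],"dr": [0,0,0]},
    {"delta_pos": [0,0,0.02],"dr": [0,0,0]},
    {"delta_pos": [0,0,0.008],"dr": [0,0,0]},
    {"delta_pos": [0,0,0],"dr": [0,0,0]},
  ],
)

```text
time: 10.82
tool_pos: [0.4547, -0.1299, 0.0586]
tcp_rot: [-3.14, -0.082, 0.001]
wrist_force: [-0.1, 0.2, 1.0]
width: -0.001
```

Request:
carry_out(
  deltas=[
    {"delta_pos": [0,0,0.003],"dr": [0,0,0]},
    {"delta_pos": [0,0,0.003],"dr": [0,0,0]},
    {"delta_pos": [0,0,0.002],"dr": [0,0,0]},
    {"delta_pos": [0,0,0.001],"dr": [0,0,0]},
    {"delta_pos": [0,0,0],"dr": [0,0,0]},
  ],
)

```text
time: 11.45
tool_pos: [0.4552, -0.1301, 0.0501]
tcp_rot: [3.14, 0.082, 0.001]
wrist_force: [0.5, -0.2, 1.7]
width: -0.001
```

Request:
carry_out(
  deltas=[
    {"delta_pos": [0,0,0.002],"dr": [0,0,0]},
    {"delta_pos": [0,0,0.001],"dr": [0,0,0]},
    {"delta_pos": [0,0,0],"dr": [0,0,0]},
  ],
)

```text
time: 11.82
tool_pos: [0.4553, -0.1301, 0.047]
tcp_rot: [3.14, 0.082, 0.001]
wrist_force: [0.2, -0.0, 3.0]
width: -0.002
```

Request:
carry_out(
  deltas=[
    {"delta_pos": [0,0,0.001],"dr": [0,0,0]},
    {"delta_pos": [0,0,0.001],"dr": [0,0,0]},
    {"delta_pos": [0,0,0],"dr": [0,0,0]},
  ],
)

```text
time: 12.2
tool_pos: [0.4553, -0.1301, 0.0459]
tcp_rot: [3.14, 0.082, 0.001]
wrist_force: [-1.5, 0.7, 10.7]
width: 0.001
```

Request:
carry_out(
  deltas=[
    {"delta_pos": [0,0,0],"dr": [0,0,0]},
    {"delta_pos": [0,0,-0.01],"dr": [0,0,0]},
    {"delta_pos": [0,0,-0.03],"dr": [0,0,0]},
    {"delta_pos": [0,0,-0.05],"dr": [0,0,0]},
    {"delta_pos": [0,0,-0.05],"dr": [0,0,0]},
    {"delta_pos": [0,0,-0.05],"dr": [0,0,0]},
    {"delta_pos": [0,0,-0.04],"dr": [0,0,0]},
    {"delta_pos": [0,0,0],"dr": [0,0,0]},
  ],
)

```text
time: 13.2
tool_pos: [0.4564, -0.1305, 0.2786]
tcp_rot: [3.138, 0.082, 0.009]
wrist_force: [0.4, -0.1, -0.4]
width: -0.002
```

```bash
python3 - <<'E'
from h import *
np.set_printoptions(precision=4,suppress=True)
s,Rt=tool();print(s["tool_pos"],s["time"])
c=cam("wrist");cv2.imwrite("pics/w5.png",c["f"])
t=cam("top");cv2.imwrite("pics/t5.png",t["f"])
yaw=np.radians(6)
plan([((.56,.0,.27),down(yaw)),((.648,.179,.20),down(yaw))])
E
```

```text
[ 0.4564 -0.1305  0.2786] 13.2
{"delta_pos": [0.0281, -0.031, 0.001], "dr": [-0.0, 0.0, -0.013]}
{"delta_pos": [0.0285, -0.0306, 0.001], "dr": [-0.0, 0.001, -0.013]}
{"delta_pos": [0.0289, -0.0303, 0.0011], "dr": [-0.0, -0.0, -0.014]}
{"delta_pos": [0.0293, -0.0299, 0.001], "dr": [-0.0, 0.0, -0.013]}
--
{"delta_pos": [0.0213, -0.0337, 0.014], "dr": [-0.0, 0.0, 0.0]}
{"delta_pos": [0.0212, -0.0338, 0.014], "dr": [-0.0, 0.0, 0.0]}
{"delta_pos": [0.0213, -0.0337, 0.0141], "dr": [-0.0, 0.0, 0.0]}
{"delta_pos": [0.0213, -0.0338, 0.014], "dr": [-0.0, 0.0, 0.0]}
{"delta_pos": [0.0212, -0.0337, 0.014], "dr": [-0.0, 0.0, 0.0]}
--
end [0.648 0.179 0.2  ]
```

View pics/w5.png

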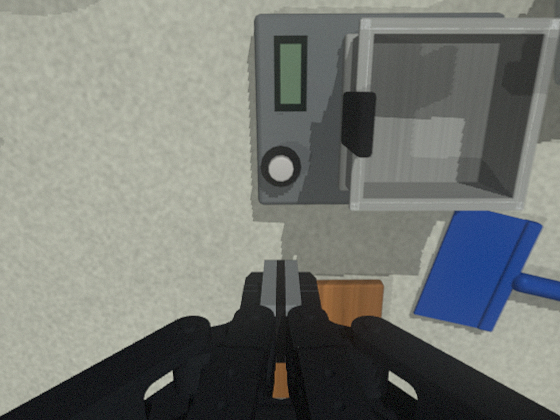

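View pics/t5.png

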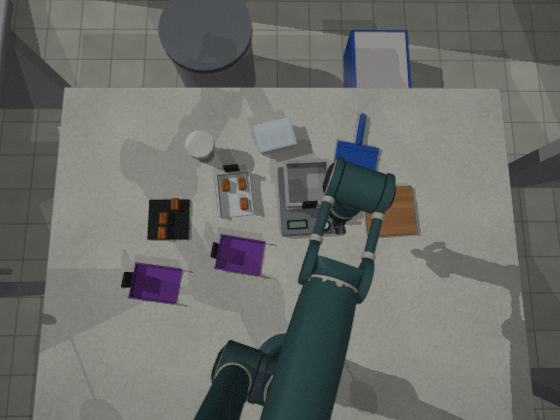

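Request:
carry_out(
  deltas=[
    {"delta_pos": [0.028,-0.031,0.001],"dr": [0,0,-0.013]},
    {"delta_pos": [0.0285,-0.0305,0.001],"dr": [0,0,-0.013]},
    {"delta_pos": [0.029,-0.03,0.001],"dr": [0,0,-0.014]},
    {"delta_pos": [0.029,-0.03,0.001],"dr": [0,0,-0.013]},
    {"delta_pos": [0.021,-0.034,0.01],"dr": [0,0,0]},
    {"delta_pos": [0.021,-0.034,0.01],"dr": [0,0,0]},
    {"delta_pos": [0.021,-0.034,0.01],"dr": [0,0,0]},
    {"delta_pos": [0.021,-0.034,0.01],"dr": [0,0,0]},
    {"delta_pos": [0.021,-0.034,0.01],"dr": [0,0,0]},
    {"delta_pos": [0,0,0],"dr": [0,0,0]},
  ],
  grip=0.8,
)

```text
time: 14.55
tool_pos: [0.645, 0.1814, 0.2157]
tcp_rot: [3.136, 0.169, -0.012]
wrist_force: [-0.6, -0.5, -0.2]
width: 0.8
```

```bash
python3 - <<'E'
from h import *
np.set_printoptions(precision=4,suppress=True)
s,Rt=tool();print(s["tool_pos"],s["time"],s["q"])
c=cam("wrist");cv2.imwrite("pics/w6.png",c["f"])
E
```

```text
[0.645  0.1814 0.2157] 14.55 [0.2367 0.2689 1.6267 0.0005 1.2537 0.1286]
```

View pics/w6.png

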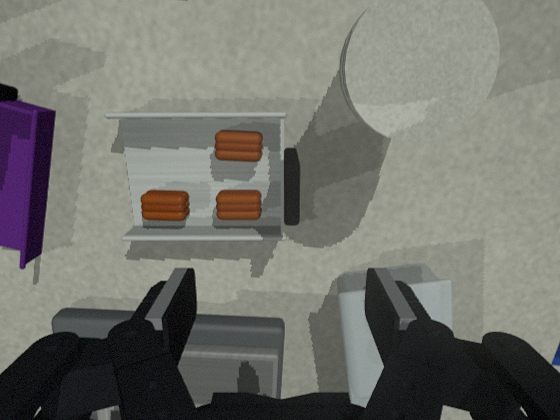

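```bash
python3 - <<'E'
from h import *
np.set_printoptions(precision=4,suppress=True)
s,Rt=tool();print(s["tool_pos"],np.degrees(np.arctan2(Rt[1,0],Rt[0,0])))
c=cam("wrist")
h=ray(c,[(290.5,150),(290.5,222)],.084);print(h,h.mean(0))
P=ray(c,[(107,115),(285,115),(124,239),(284,239)],.030);print(P,P.mean(0))
e=P[1]-P[0];print(np.degrees(np.arctan2(e[1],e[0])))
g=h.mean(0);g[2]=.064-.019
print(delta(g))
E
```

```text
[0.6449 0.18   0.2168] 6.130271586938562
[[0.6477 0.2148 0.084 ]
 [0.654  0.1595 0.084 ]] [0.6509 0.1872 0.084 ]
[[0.4908 0.2198 0.03  ]
 [0.6416 0.2359 0.03  ]
 [0.5032 0.1068 0.03  ]
 [0.6531 0.1232 0.03  ]] [0.5722 0.1714 0.03  ]
6.092710153386692
(array([ 0.0073, -0.0076,  0.1728]), None)
```

Request:
carry_out(
  deltas=[
    {"delta_pos": [0.007,-0.002,0.03],"dr": [0,0,0]},
    {"delta_pos": [0,0,0.04],"dr": [0,0,0]},
    {"delta_pos": [0,0,0.04],"dr": [0,0,0]},
    {"delta_pos": [0,0,0.03],"dr": [0,0,0]},
    {"delta_pos": [0,0,0.02],"dr": [0,0,0]},
    {"delta_pos": [0,0,0.01],"dr": [0,0,0]},
    {"delta_pos": [0,0,0],"dr": [0,0,0]},
  ],
)

```text
time: 15.52
tool_pos: [0.6536, 0.1819, 0.0507]
tcp_rot: [3.137, 0.164, -0.001]
wrist_force: [-0.5, 0.6, 0.7]
width: 0.802
```

```bash
python3 - <<'E'
from h import *
np.set_printoptions(precision=4,suppress=True)
s,Rt=tool();print(s["tool_pos"],s["wrist_force"])
c=cam("wrist");cv2.imwrite("pics/w7.png",c["f"])
E
```

```text
[0.6536 0.1819 0.0507] [-0.501   0.626   0.6838]
```

View pics/w7.png

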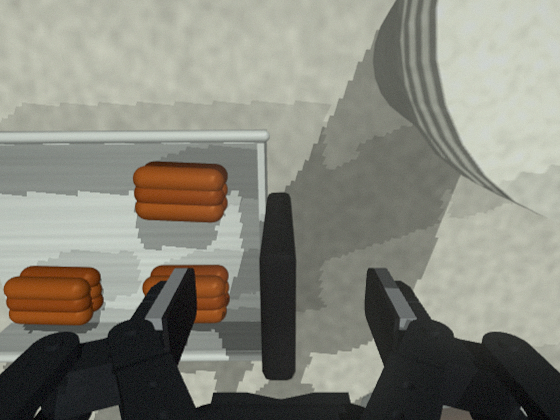

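Request:
carry_out(
  deltas=[
    {"delta_pos": [0,0,0.005],"dr": [0,0,0]},
    {"delta_pos": [0,0,0],"dr": [0,0,0]},
  ],
)

```text
time: 15.82
tool_pos: [0.654, 0.1824, 0.0463]
tcp_rot: [-3.137, -0.165, -0.001]
wrist_force: [0.4, -0.1, 0.3]
width: 0.801
```

Request:
carry_out(
  deltas=[
    {"delta_pos": [0,0,0],"dr": [0,0,0]},
    {"delta_pos": [0,0,0],"dr": [0,0,0]},
    {"delta_pos": [0,0,0],"dr": [0,0,0]},
    {"delta_pos": [0,0,0],"dr": [0,0,0]},
    {"delta_pos": [0,0,0],"dr": [0,0,0]},
    {"delta_pos": [0,0,0],"dr": [0,0,0]},
    {"delta_pos": [0,0,0],"dr": [0,0,0]},
  ],
  grip=0,
  force=100,
)

```text
time: 16.7
tool_pos: [0.6537, 0.1823, 0.0461]
tcp_rot: [-3.137, -0.165, 0.0]
wrist_force: [-2.6, 0.6, 4.1]
width: 0.133
```

Request:
carry_out(
  deltas=[
    {"delta_pos": [0,0,-0.01],"dr": [0,0,0]},
    {"delta_pos": [0,0,-0.02],"dr": [0,0,0]},
    {"delta_pos": [0,0,-0.03],"dr": [0,0,0]},
    {"delta_pos": [0,0,-0.03],"dr": [0,0,0]},
    {"delta_pos": [0,0,-0.03],"dr": [0,0,0]},
    {"delta_pos": [0,0,-0.03],"dr": [0,0,0]},
    {"delta_pos": [0,0,-0.02],"dr": [0,0,0]},
    {"delta_pos": [0,0,-0.01],"dr": [0,0,0]},
    {"delta_pos": [0,0,0],"dr": [0,0,0]},
  ],
)

```text
time: 17.82
tool_pos: [0.6539, 0.1823, 0.2263]
tcp_rot: [-3.137, -0.165, -0.002]
wrist_force: [0.4, 0.5, -3.5]
width: 0.131
```

```bash
python3 - <<'E'
from h import *
np.set_printoptions(precision=4,suppress=True)
s,Rt=tool();print(s["tool_pos"],s["wrist_force"],s["q"],np.degrees(np.arctan2(Rt[1,0],Rt[0,0])))
c=cam("wrist");cv2.imwrite("pics/w8.png",c["f"])
c=cam("scene");cv2.imwrite("pics/s8.png",c["f"])
E
```

```text
[0.6539 0.1823 0.2263] [ 0.4063  0.4941 -3.5375] [ 0.2352  0.2734  1.6014 -0.      1.2659  0.1302] 6.017295343725457
```

View pics/w8.png

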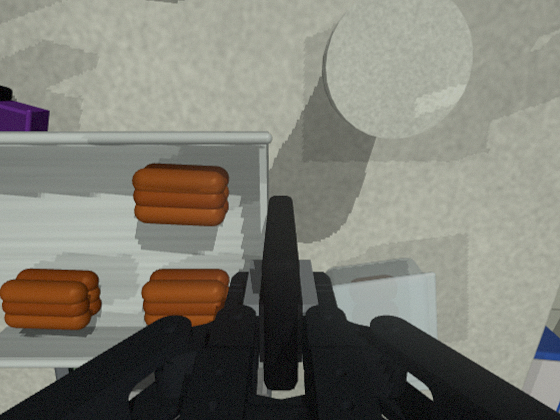

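View pics/s8.png

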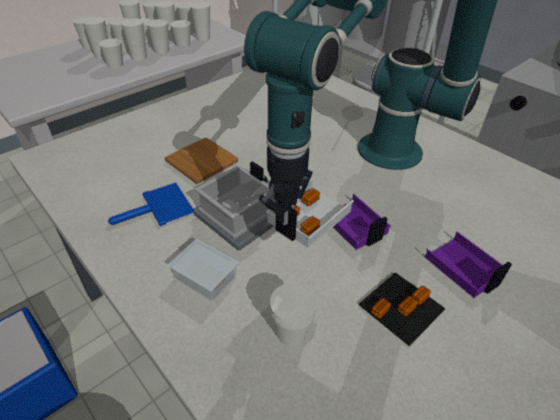

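```bash
cat > pour.py <<'E'
from h import *
import sys
def tcp(lip,yaw,tilt):
    Rg=down(np.radians(yaw),np.radians(tilt)); return np.array(lip)-Rg@[-.156,.001,.042],Rg
E
python3 - <<'E'
from pour import *
plan([tcp((.611,-.0695,.18),3,0)],vmax=.035)
L=(.611,-.0695,.135)
a=tcp((.611,-.0695,.18),3,0)
plan([tcp(L,3,0)]+[tcp(L,3,t) for t in (6,12,18,23,27,30,33,36,39,42,45)],start=a)
E
```

```text
{"delta_pos": [0.011, 0.0316, 0.0003], "dr": [0.0, 0.0, 0.007]}
{"delta_pos": [0.0112, 0.0316, 0.0002], "dr": [0.0, 0.001, 0.006]}
{"delta_pos": [0.0114, 0.0315, 0.0003], "dr": [0.0, -0.0, 0.007]}
{"delta_pos": [0.0116, 0.0314, 0.0003], "dr": [0.0, 0.0, 0.006]}
{"delta_pos": [0.0118, 0.0313, 0.0003], "dr": [0.0, 0.0, 0.007]}
{"delta_pos": [0.012, 0.0312, 0.0002], "dr": [0.0, 0.001, 0.006]}
{"delta_pos": [0.0122, 0.0312, 0.0003], "dr": [0.0, 0.0, 0.007]}
{"delta_pos": [0.0124, 0.0311, 0.0003], "dr": [0.0, 0.0, 0.007]}
--
end [ 0.7668 -0.0603  0.222 ]
{"delta_pos": [0.0, 0.0, 0.045], "dr": [0.0, 0.0, 0.0]}
--
{"delta_pos": [-0.0052, -0.0, -0.0161], "dr": [0.0, 0.105, 0.0]}
--
{"delta_pos": [-0.0053, 0.0, -0.0161], "dr": [0.0, 0.104, -0.0]}
--
{"delta_pos": [-0.0052, 0.0, -0.016], "dr": [-0.0, 0.105, 0.0]}
--
{"delta_pos": [-0.0043, 0.0, -0.0135], "dr": [0.0, 0.087, 0.0]}
--
{"delta_pos": [-0.0033, 0.0, -0.0108], "dr": [0.0, 0.07, -0.0]}
--
{"delta_pos": [-0.0024, 0.0, -0.0081], "dr": [0.0, 0.053, -0.0]}
--
{"delta_pos": [-0.0024, 0.0, -0.0081], "dr": [-0.0, 0.052, -0.0]}
--
{"delta_pos": [-0.0025, 0.0, -0.0081], "dr": [-0.0, 0.052, 0.0]}
--
{"delta_pos": [-0.0024, 0.0, -0.0081], "dr": [-0.0, 0.053, 0.0]}
--
{"delta_pos": [-0.0024, 0.0, -0.0081], "dr": [-0.0, 0.052, 0.0]}
--
{"delta_pos": [-0.0024, -0.0, -0.0081], "dr": [0.0, 0.052, -0.0]}
--
end [ 0.6914 -0.0643  0.275 ]
```

Request:
carry_out(
  deltas=[
    {"delta_pos": [0.006,0.016,0],"dr": [0,0,0.003]},
    {"delta_pos": [0.011,0.0315,0],"dr": [0,0,0.007]},
    {"delta_pos": [0.0115,0.0315,0],"dr": [0,0,0.007]},
    {"delta_pos": [0.0115,0.0315,0],"dr": [0,0,0.007]},
    {"delta_pos": [0.012,0.0315,0],"dr": [0,0,0.007]},
    {"delta_pos": [0.012,0.031,0.001],"dr": [0,0,0.007]},
    {"delta_pos": [0.012,0.031,0.001],"dr": [0,0,0.007]},
    {"delta_pos": [0.012,0.031,0],"dr": [0,0,0.007]},
    {"delta_pos": [0.006,0.0155,0],"dr": [0,0,0.003]},
    {"delta_pos": [0,0,0],"dr": [0,0,0]},
  ],
)

```text
time: 19.18
tool_pos: [0.7675, -0.0614, 0.2226]
tcp_rot: [-3.14, -0.075, 0.002]
wrist_force: [-0.4, 0.2, -4.1]
width: 0.128
```

```bash
python3 - <<'E'
from pour import *
np.set_printoptions(precision=4,suppress=True)
s,Rt=tool();print(s["tool_pos"],s["wrist_force"],s["q"],np.degrees(np.arctan2(Rt[1,0],Rt[0,0])))
print("lip",s["tool_pos"]+Rt@[-.156,.001,.042])
print(delta(tcp((.611,-.0695,.135),3,0)[0]))
c=cam("wrist");cv2.imwrite("pics/w9.png",c["f"])
c=cam("scene");crop(c,130,60,400,330,2.5,"s9.png")
E
```

```text
[ 0.7675 -0.0614  0.2226] [-0.3962  0.2185 -4.0997] [-0.1123  0.4488  1.3744  0.0001  1.3199 -0.1602] 2.7457212879433026
lip [ 0.6117 -0.0699  0.1809]
(array([-0.0006, -0.0011,  0.0456]), None)
```

View pics/w9.png

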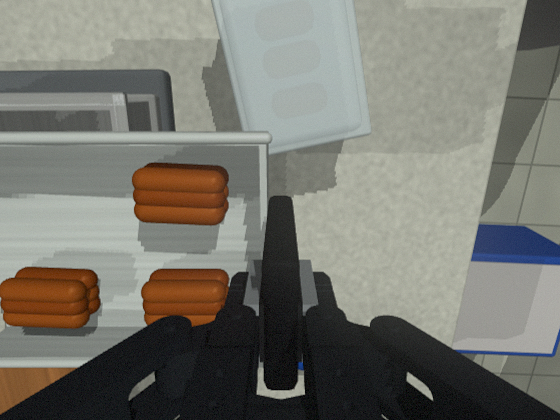

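View pics/s9.png

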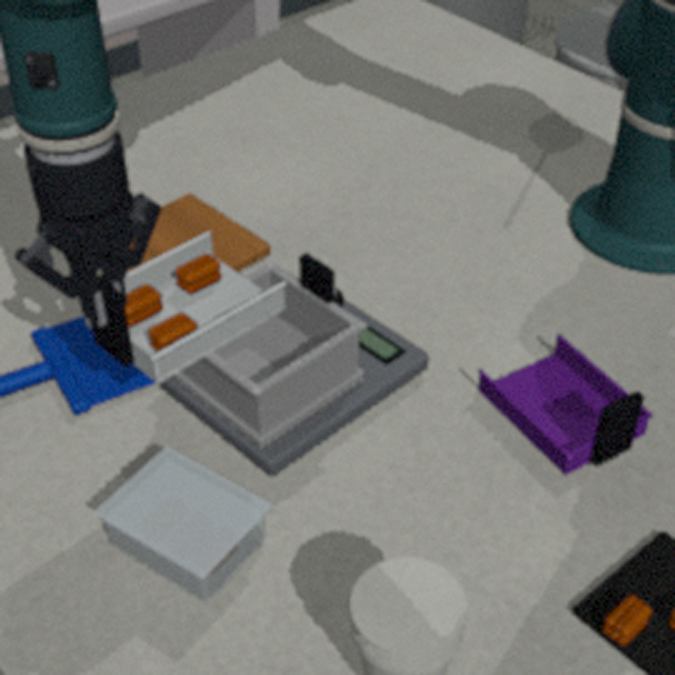

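```bash
python3 - <<'E'
from pour import *
np.set_printoptions(precision=4,suppress=True)
s,Rt=tool();c=cam("wrist")
a=ray(c,[(240,132)],.2066)[0]; b=ray(c,[(60,93),(125,95)],.11)
print((a-s["tool_pos"])@Rt, (b-s["tool_pos"])@Rt, b)
E
```

```text
[-0.0168 -0.0594  0.0167] [[-0.1431 -0.0745  0.1135]
 [-0.101  -0.0732  0.1134]] [[0.6203 0.0082 0.11  ]
 [0.6624 0.009  0.11  ]]
```

Request:
carry_out(
  deltas=[
    {"delta_pos": [0,0.003,0.02],"dr": [0,0,0]},
    {"delta_pos": [0,0,0.025],"dr": [0,0,0]},
    {"delta_pos": [-0.005,0,-0.016],"dr": [0,0.105,0]},
    {"delta_pos": [-0.005,0,-0.016],"dr": [0,0.105,0]},
    {"delta_pos": [-0.005,0,-0.016],"dr": [0,0.105,0]},
    {"delta_pos": [0,0,0],"dr": [0,0,0]},
  ],
)

```text
time: 20.08
tool_pos: [0.7447, -0.063, 0.2236]
tcp_rot: [-3.094, -0.078, -0.487]
wrist_force: [0.4, -0.2, -3.6]
width: 0.129
```

```bash
python3 - <<'E'
from pour import *
np.set_printoptions(precision=4,suppress=True)
s,Rt=tool();print(s["tool_pos"],s["wrist_force"],s["q"],np.degrees(np.arcsin(Rt[2,0])))
print("lip",s["tool_pos"]+Rt@[-.156,.001,.042])
c=cam("scene");crop(c,130,60,330,230,4,"s10.png")
E
```

```text
[ 0.7447 -0.063   0.2236] [ 0.3686 -0.1982 -3.6285] [-0.1458  0.2176  1.7066  0.0763  0.9126 -0.2337] 17.875719285909437
lip [ 0.6093 -0.0708  0.1357]
```

View pics/s10.png

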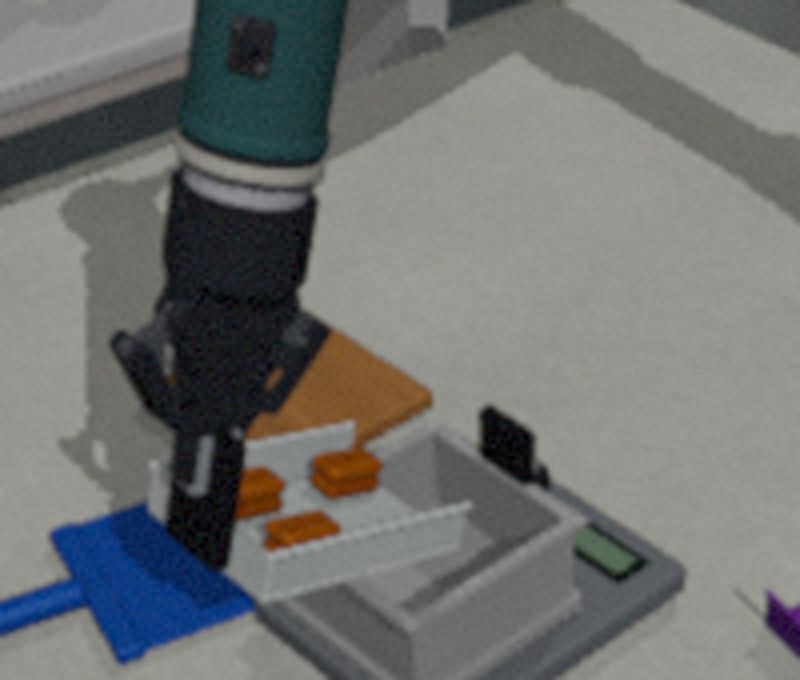

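Request:
carry_out(
  deltas=[
    {"delta_pos": [-0.007,0,-0.004],"dr": [0,0.087,0]},
    {"delta_pos": [-0.006,0,-0.002],"dr": [0,0.07,0]},
    {"delta_pos": [-0.0025,0,-0.008],"dr": [0,0.052,0]},
    {"delta_pos": [0,0,0],"dr": [0,0,0]},
    {"delta_pos": [0,0,0],"dr": [0,0,0]},
  ],
)

```text
time: 20.75
tool_pos: [0.7287, -0.0647, 0.2317]
tcp_rot: [-3.021, -0.076, -0.808]
wrist_force: [0.7, -0.0, -4.1]
width: 0.127
```

Request:
carry_out(
  deltas=[
    {"delta_pos": [-0.0025,0,-0.008],"dr": [0,0.052,0]},
    {"delta_pos": [-0.0025,0,-0.008],"dr": [0,0.052,0]},
    {"delta_pos": [0,0,0],"dr": [0,0,0]},
    {"delta_pos": [0,0,0],"dr": [0,0,0]},
  ],
)

```text
time: 21.25
tool_pos: [0.7162, -0.0655, 0.2433]
tcp_rot: [-2.973, -0.075, -0.965]
wrist_force: [-0.3, 1.3, -2.4]
width: 0.123
```

```bash
python3 - <<'E'
from pour import *
np.set_printoptions(precision=4,suppress=True)
s,Rt=tool();print(s["tool_pos"],s["wrist_force"],s["q"],np.degrees(np.arcsin(Rt[2,0])))
print("lip",s["tool_pos"]+Rt@[-.156,.001,.042])
c=cam("scene");crop(c,130,60,330,230,4,"s11.png")
E
```

```text
[ 0.7162 -0.0655  0.2433] [-0.3419  1.3226 -2.3952] [-0.1949  0.0076  1.9965  0.2798  0.5414 -0.4413] 35.96482494709258
lip [ 0.6148 -0.0716  0.1177]
```

View pics/s11.png

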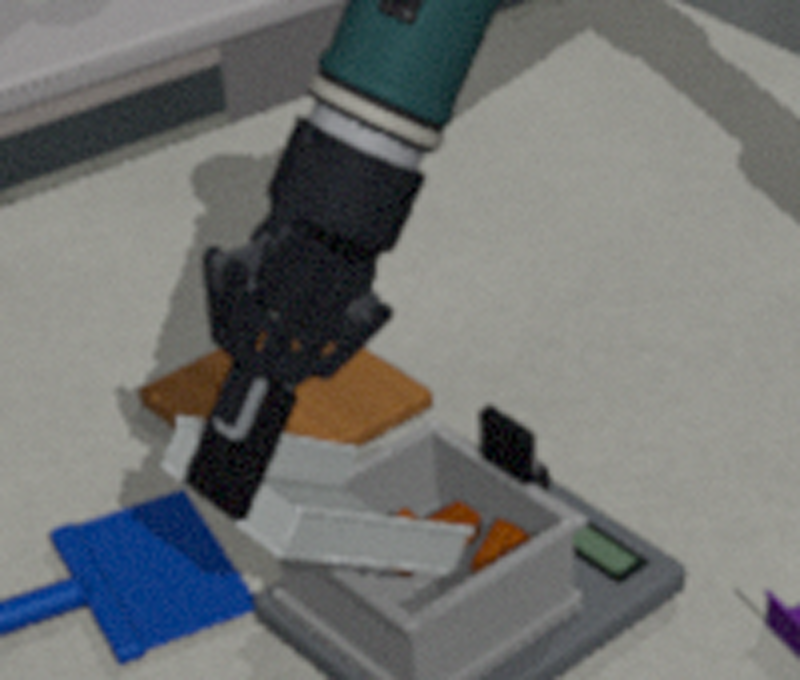

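```bash
python3 - <<'E'
from pour import *
c=cam("wrist");cv2.imwrite("pics/w11.png",c["f"])
E
```

```text
(no output)
```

View pics/w11.png

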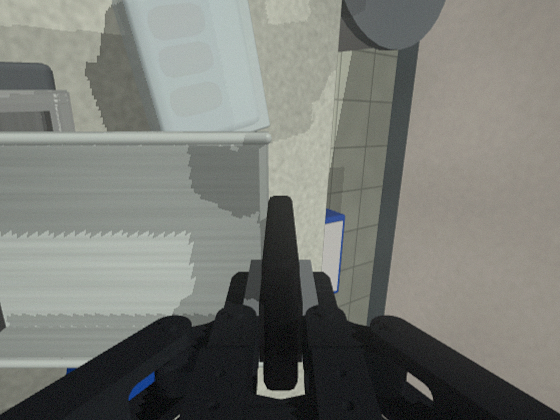

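Request:
carry_out(
  deltas=[
    {"delta_pos": [0.004,0,-0.016],"dr": [0,0.052,0]},
    {"delta_pos": [0.004,0,-0.016],"dr": [0,0.052,0]},
    {"delta_pos": [0,0,0],"dr": [0,0,0]},
    {"delta_pos": [0.014,0,-0.014],"dr": [0,0,0]},
    {"delta_pos": [0.014,0,-0.014],"dr": [0,0,0]},
    {"delta_pos": [0,0,0],"dr": [0,0,0]},
  ],
)

```text
time: 22.1
tool_pos: [0.7068, -0.0665, 0.3183]
tcp_rot: [-2.914, -0.074, -1.129]
wrist_force: [0.2, -0.9, -3.4]
width: 0.127
```

```bash
python3 - <<'E'
from pour import *
np.set_printoptions(precision=4,suppress=True)
s,Rt=tool();print(s["tool_pos"],s["wrist_force"],s["q"],np.degrees(np.arcsin(Rt[2,0])))
c=cam("scene");crop(c,130,60,330,230,4,"s12.png")
E
```

```text
[ 0.7068 -0.0665  0.3183] [ 0.2    -0.9106 -3.4308] [-0.2148 -0.1105  2.0124  0.3442  0.5441 -0.4967] 42.35533985750892
```

View pics/s12.png

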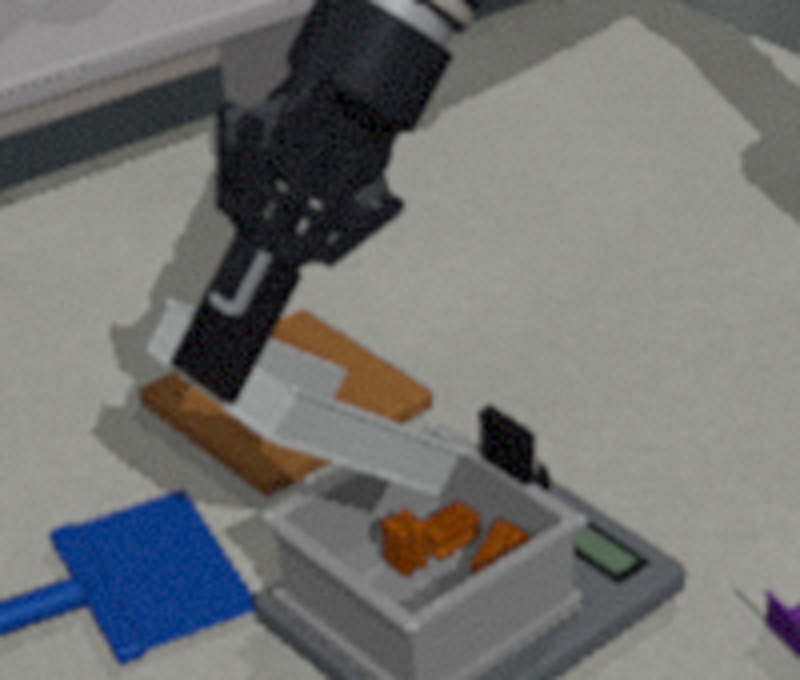

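```bash
python3 - <<'E'
from pour import *
a=((.73,.03,.28),down(np.radians(4)));b=((.654,.182,.20),down(np.radians(6)))
plan([a,b])
E
```

```text
{"delta_pos": [-0.0005, -0.019, 0.0092], "dr": [0.002, -0.147, -0.004]}
{"delta_pos": [0.001, -0.0189, 0.0092], "dr": [0.001, -0.147, -0.003]}
{"delta_pos": [0.0023, -0.019, 0.009], "dr": [0.002, -0.147, -0.004]}
{"delta_pos": [0.0038, -0.0189, 0.0086], "dr": [0.002, -0.148, -0.004]}
{"delta_pos": [0.005, -0.0189, 0.0079], "dr": [0.001, -0.147, -0.003]}
--
{"delta_pos": [-0.0131, -0.0314, 0.016], "dr": [0.0, 0.0, -0.007]}
{"delta_pos": [-0.0128, -0.0315, 0.016], "dr": [0.0, 0.0, -0.007]}
{"delta_pos": [-0.0126, -0.0315, 0.016], "dr": [0.0, 0.0, -0.007]}
{"delta_pos": [-0.0124, -0.0317, 0.016], "dr": [0.0, 0.0, -0.007]}
{"delta_pos": [-0.0122, -0.0317, 0.016], "dr": [0.0, 0.0, -0.007]}
--
end [0.654 0.182 0.2  ]
```

Request:
carry_out(
  deltas=[
    {"delta_pos": [-0.0005,-0.019,0.009],"dr": [0.002,-0.147,-0.004]},
    {"delta_pos": [0.001,-0.019,0.009],"dr": [0.001,-0.147,-0.003]},
    {"delta_pos": [0.0025,-0.019,0.009],"dr": [0.002,-0.147,-0.004]},
    {"delta_pos": [0.004,-0.019,0.0085],"dr": [0.002,-0.148,-0.004]},
    {"delta_pos": [0.005,-0.019,0.008],"dr": [0.001,-0.147,-0.003]},
    {"delta_pos": [0,0,0],"dr": [0,0,0]},
  ],
)

```text
time: 22.9
tool_pos: [0.7303, 0.0325, 0.2719]
tcp_rot: [-3.138, -0.112, 0.016]
wrist_force: [-0.0, -0.2, -4.0]
width: 0.128
```

Request:
carry_out(
  deltas=[
    {"delta_pos": [-0.013,-0.0315,0.016],"dr": [0,0,-0.007]},
    {"delta_pos": [-0.013,-0.0315,0.016],"dr": [0,0,-0.007]},
    {"delta_pos": [-0.0125,-0.0315,0.016],"dr": [0,0,-0.007]},
    {"delta_pos": [-0.0125,-0.0315,0.016],"dr": [0,0,-0.007]},
    {"delta_pos": [-0.012,-0.0315,0.016],"dr": [0,0,-0.007]},
    {"delta_pos": [0,0,0],"dr": [0,0,0]},
    {"delta_pos": [0,0,0],"dr": [0,0,0]},
  ],
)

```text
time: 23.78
tool_pos: [0.6526, 0.1817, 0.1985]
tcp_rot: [-3.137, -0.164, 0.003]
wrist_force: [-0.2, -0.2, -2.8]
width: 0.125
```

```bash
python3 - <<'E'
from pour import *
np.set_printoptions(precision=4,suppress=True)
s,Rt=tool();print(s["tool_pos"],s["wrist_force"],Rt)
print(delta((.654,.182,.046),down(np.radians(6))))
c=cam("wrist");cv2.imwrite("pics/w13.png",c["f"])
c=cam("scene");cv2.imwrite("pics/s13.png",c["f"])
E
```

```text
[0.6526 0.1817 0.1985] [-0.2175 -0.1689 -2.8181] [[ 0.9945  0.1043 -0.002 ]
 [ 0.1043 -0.9946  0.0004]
 [-0.0019 -0.0006 -1.    ]]
(array([ 0.0017, -0.    ,  0.1525]), array([-0.0006,  0.0019, -0.0003]))
```

View pics/w13.png

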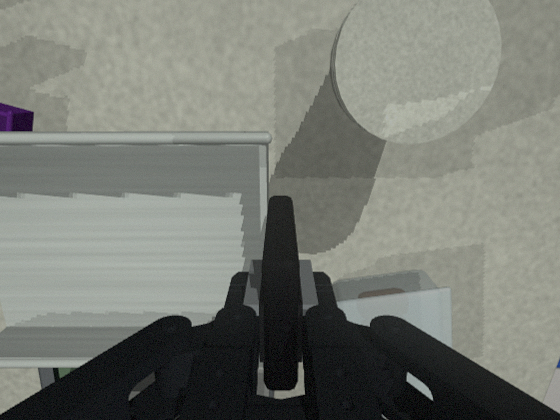

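View pics/s13.png

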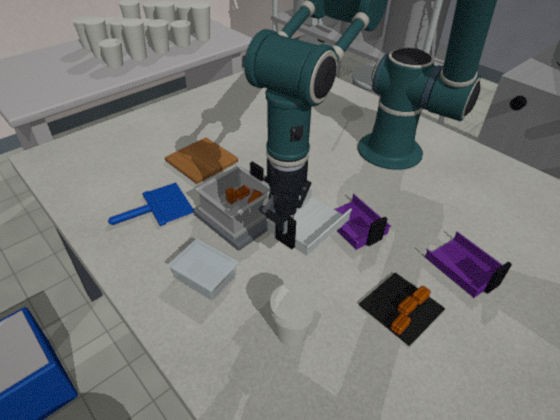

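Request:
carry_out(
  deltas=[
    {"delta_pos": [0.001,0,0.03],"dr": [0,0.001,0]},
    {"delta_pos": [0,0,0.04],"dr": [0,0,0]},
    {"delta_pos": [0,0,0.04],"dr": [0,0,0]},
    {"delta_pos": [0,0,0.025],"dr": [0,0,0]},
    {"delta_pos": [0,0,0.012],"dr": [0,0,0]},
    {"delta_pos": [0,0,0.003],"dr": [0,0,0]},
    {"delta_pos": [0,0,0.002],"dr": [0,0,0]},
    {"delta_pos": [0,0,0],"dr": [0,0,0]},
  ],
)

```text
time: 24.88
tool_pos: [0.654, 0.1827, 0.0472]
tcp_rot: [-3.136, -0.164, 0.001]
wrist_force: [0.1, 0.2, -3.1]
width: 0.129
```

Request:
carry_out(
  deltas=[
    {"delta_pos": [0,0,0.001],"dr": [0,0,0]},
    {"delta_pos": [0,0,0],"dr": [0,0,0]},
  ],
)

```text
time: 25.12
tool_pos: [0.6538, 0.1828, 0.0461]
tcp_rot: [-3.136, -0.164, 0.001]
wrist_force: [0.5, 0.3, 0.7]
width: 0.127
```

Touching down. I'll release and retreat, then look at the mat.

Request:
carry_out(
  deltas=[
    {"delta_pos": [0,0,0.0005],"dr": [0,0,0]},
    {"delta_pos": [0,0,0],"dr": [0,0,0]},
  ],
)

```text
time: 25.38
tool_pos: [0.6539, 0.1829, 0.0461]
tcp_rot: [-3.136, -0.164, 0.001]
wrist_force: [-2.3, -0.7, 5.1]
width: 0.129
```

Request:
carry_out(
  deltas=[
    {"delta_pos": [0,0,0],"dr": [0,0,0]},
    {"delta_pos": [0,0,0],"dr": [0,0,0]},
    {"delta_pos": [0,0,0],"dr": [0,0,0]},
    {"delta_pos": [0,0,0],"dr": [0,0,0]},
  ],
  grip=0.7,
)

```text
time: 25.88
tool_pos: [0.6527, 0.1825, 0.044]
tcp_rot: [-3.137, -0.164, 0.005]
wrist_force: [-0.4, 0.0, 0.6]
width: 0.697
```

Request:
carry_out(
  deltas=[
    {"delta_pos": [0,0,-0.02],"dr": [0,0,0]},
    {"delta_pos": [0,0,-0.04],"dr": [0,0,0]},
    {"delta_pos": [0,0,-0.05],"dr": [0,0,0]},
    {"delta_pos": [0,0,-0.05],"dr": [0,0,0]},
    {"delta_pos": [-0.03,-0.02,-0.03],"dr": [0,0,0]},
    {"delta_pos": [-0.04,-0.04,0],"dr": [0,0,0]},
    {"delta_pos": [-0.04,-0.04,0],"dr": [0,0,0]},
    {"delta_pos": [0,0,0],"dr": [0,0,0]},
  ],
)

```text
time: 26.88
tool_pos: [0.5312, 0.2726, 0.2368]
tcp_rot: [-3.135, -0.17, 0.003]
wrist_force: [0.7, 0.4, -0.5]
width: 0.702
```

```bash
python3 - <<'E'
from pour import *
np.set_printoptions(precision=4,suppress=True)
s,Rt=tool();print(s["tool_pos"],s["wrist_force"],s["time"])
c=cam("wrist");cv2.imwrite("pics/w14.png",c["f"])
c=cam("scene");crop(c,230,160,470,360,3,"s14.png")
c=cam("top");crop(c,120,140,345,300,3.5,"t14.png")
E
```

```text
[0.5312 0.2726 0.2368] [ 0.6969  0.3851 -0.5346] 26.875
```

View pics/w14.png

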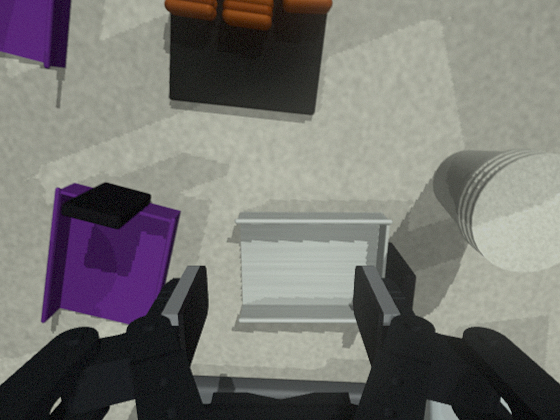

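View pics/t14.png

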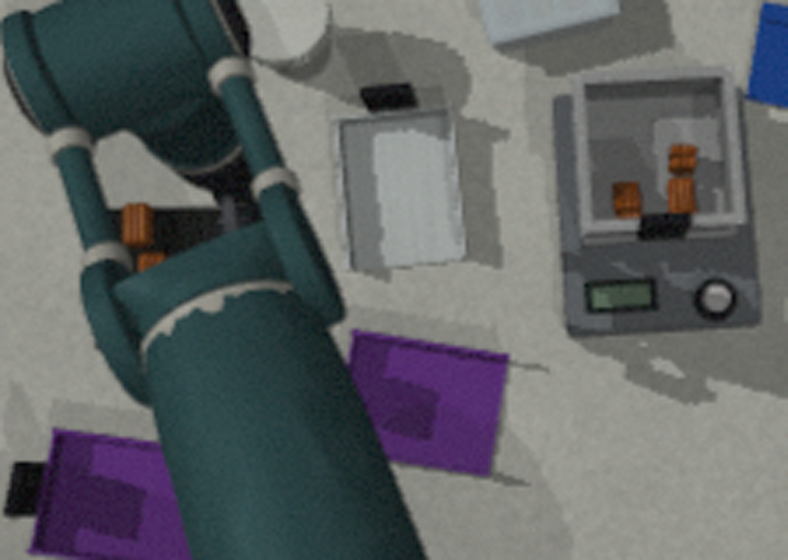

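View pics/s14.png

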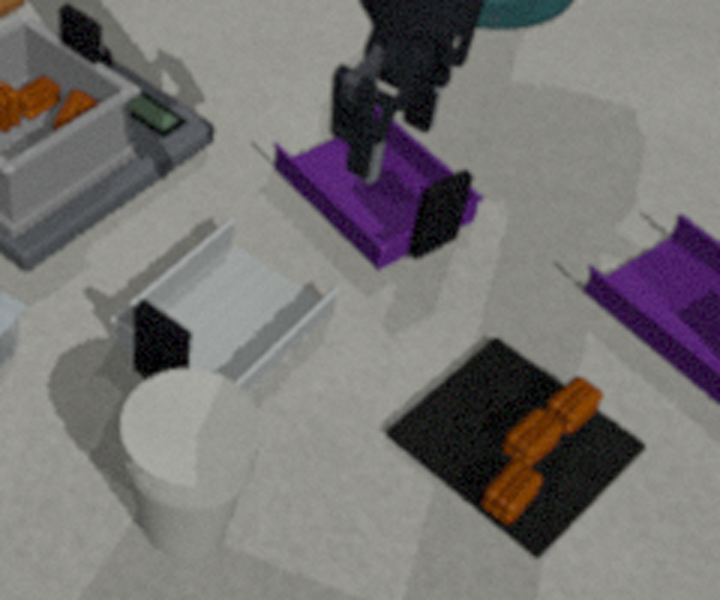

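Request:
carry_out(
  deltas=[
    {"delta_pos": [-0.01,-0.04,0],"dr": [0,0,0.05]},
    {"delta_pos": [-0.01,-0.04,0],"dr": [0,0,0.05]},
    {"delta_pos": [-0.01,-0.04,0],"dr": [0,0,0]},
    {"delta_pos": [0,-0.035,0],"dr": [0,0,0]},
    {"delta_pos": [0,0,0],"dr": [0,0,0]},
    {"delta_pos": [0,0,0],"dr": [0,0,0]},
  ],
)

```text
time: 27.78
tool_pos: [0.4981, 0.4225, 0.2347]
tcp_rot: [3.141, 0.005, -0.005]
wrist_force: [-1.1, 0.0, -0.4]
width: 0.7
```

```bash
python3 - <<'E'
from h import *
np.set_printoptions(precision=4,suppress=True)
s,Rt=tool();print(s["tool_pos"],s["q"],s["time"])
c=cam("wrist");cv2.imwrite("pics/w15.png",c["f"])
hsv=cv2.cvtColor(c["f"],cv2.COLOR_BGR2HSV)
m=cv2.inRange(hsv,(3,120,60),(22,255,255));m=cv2.morphologyEx(m,cv2.MORPH_CLOSE,np.ones((5,5)))
for k in cv2.findContours(m,cv2.RETR_EXTERNAL,cv2.CHAIN_APPROX_SIMPLE)[0]:
    if cv2.contourArea(k)>200: print(cv2.minAreaRect(k),ray(c,[cv2.minAreaRect(k)[0]],.03))
E
```

```text
[0.4981 0.4225 0.2347] [0.6644 0.2227 1.6483 0.0019 1.2733 0.6606] 27.775
((269.5, 183.5), (29.0, 43.0), 90.0) [[0.4871 0.4144 0.03  ]]
((219.0, 180.5), (29.0, 44.0), 90.0) [[0.4394 0.4172 0.03  ]]
((321.413818359375, 166.5344696044922), (29.654621124267578, 43.98279571533203), 86.633544921875) [[0.5356 0.4308 0.03  ]]
```

View pics/w15.png

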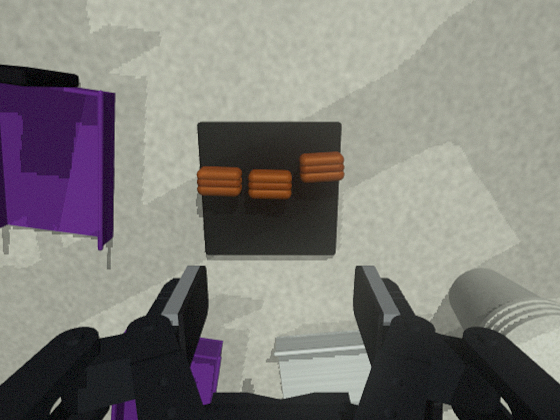

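```bash
python3 - <<'E'
from h import *
plan([((.536,.429,.13),down(np.pi/2))],wmax=.175)
E
```

```text
{"delta_pos": [0.0043, -0.0007, 0.0116], "dr": [-0.0, 0.0, -0.174]}
{"delta_pos": [0.0043, -0.0001, 0.0116], "dr": [-0.001, 0.001, -0.174]}
{"delta_pos": [0.0042, 0.0008, 0.0117], "dr": [0.0, -0.0, -0.175]}
{"delta_pos": [0.0041, 0.0015, 0.0116], "dr": [-0.0, 0.0, -0.174]}
{"delta_pos": [0.0038, 0.0021, 0.0116], "dr": [-0.0, 0.001, -0.174]}
{"delta_pos": [0.0033, 0.0028, 0.0116], "dr": [-0.001, -0.0, -0.174]}
{"delta_pos": [0.0027, 0.0032, 0.0117], "dr": [0.0, 0.0, -0.175]}
{"delta_pos": [0.0022, 0.0038, 0.0116], "dr": [-0.0, 0.0, -0.174]}
{"delta_pos": [0.0015, 0.004, 0.0116], "dr": [-0.0, 0.001, -0.174]}
--
end [0.536 0.429 0.13 ]
```

Request:
carry_out(
  deltas=[
    {"delta_pos": [0.0045,-0.0005,0.0115],"dr": [0,0,-0.174]},
    {"delta_pos": [0.0045,0,0.0115],"dr": [0,0,-0.174]},
    {"delta_pos": [0.004,0.001,0.0115],"dr": [0,0,-0.175]},
    {"delta_pos": [0.004,0.0015,0.0115],"dr": [0,0,-0.174]},
    {"delta_pos": [0.004,0.002,0.0115],"dr": [0,0,-0.174]},
    {"delta_pos": [0.0035,0.003,0.0115],"dr": [0,0,-0.174]},
    {"delta_pos": [0.0025,0.003,0.0115],"dr": [0,0,-0.175]},
    {"delta_pos": [0.002,0.004,0.0115],"dr": [0,0,-0.174]},
    {"delta_pos": [0.0015,0.004,0.0115],"dr": [0,0,-0.174]},
    {"delta_pos": [0,0,0],"dr": [0,0,0]},
  ],
  grip=0.65,
)

```text
time: 29.08
tool_pos: [0.5354, 0.4278, 0.1301]
tcp_rot: [-2.222, -2.217, 0.007]
wrist_force: [0.0, 0.5, 0.6]
width: 0.648
```

```bash
cat > pas.py <<'E'
from h import *
np.set_printoptions(precision=4,suppress=True)
def pastries(c,z=.032,lo=None):
    hsv=cv2.cvtColor(c["f"],cv2.COLOR_BGR2HSV)
    m=cv2.inRange(hsv,(3,120,60),(22,255,255));m=cv2.morphologyEx(m,cv2.MORPH_CLOSE,np.ones((5,5)))
    for k in cv2.findContours(m,cv2.RETR_EXTERNAL,cv2.CHAIN_APPROX_SIMPLE)[0]:
        if cv2.contourArea(k)>150:
            r=cv2.minAreaRect(k);P=ray(c,[r[0]],z)[0];print([np.round(x,1) for x in r],P,delta((P[0],P[1],.011))[0])
E
cat > look.py <<'E'
from pas import *
import sys
n=sys.argv[1]
s,Rt=tool();print(s["tool_pos"],s["time"],s["wrist_force"],s["width"],"yaw",np.degrees(np.arctan2(Rt[1,0],Rt[0,0])),s["q"])
c=cam("wrist");cv2.imwrite(f"pics/w{n}.png",c["f"]);pastries(c)
c=cam("scene");cv2.imwrite(f"pics/s{n}.png",c["f"])
E
python3 look.py 16
```

```text
[0.5354 0.4278 0.1301] 29.075 [0.0009 0.5337 0.5624] 0.6482878443132262 yaw 89.86669502693498 [ 0.6367  0.3595  1.6726  0.0024  1.1141 -0.9328]
[array([282.2, 206. ]), array([62.2, 38.3]), np.float64(86.2)] [0.5325 0.4288 0.032 ] [ 0.0004 -0.0027  0.12  ]
[array([256., 135.]), array([40., 66.]), np.float64(0.0)] [0.4856 0.4123 0.032 ] [-0.0162 -0.0495  0.1202]
[array([259.5,  54.5]), array([73., 43.]), np.float64(90.0)] [0.4384 0.4154 0.032 ] [-0.0132 -0.0968  0.1204]
```

View pics/w16.png

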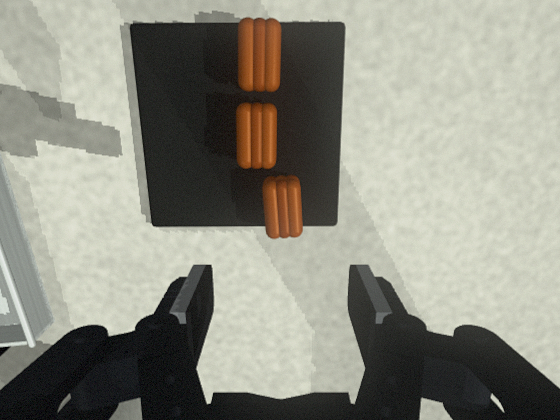

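Request:
carry_out(
  deltas=[
    {"delta_pos": [0,-0.001,0.04],"dr": [0,0,0]},
    {"delta_pos": [0,0,0.04],"dr": [0,0,0]},
    {"delta_pos": [0,0,0.025],"dr": [0,0,0]},
    {"delta_pos": [0,0,0.012],"dr": [0,0,0]},
    {"delta_pos": [0,0,0],"dr": [0,0,0]},
  ],
)

```text
time: 29.8
tool_pos: [0.5339, 0.4296, 0.0142]
tcp_rot: [-2.219, -2.22, 0.004]
wrist_force: [-0.2, 0.3, -0.3]
width: 0.645
```

Request:
carry_out(
  deltas=[
    {"delta_pos": [0,0,0],"dr": [0,0,0]},
    {"delta_pos": [0,0,0],"dr": [0,0,0]},
    {"delta_pos": [0,0,0],"dr": [0,0,0]},
    {"delta_pos": [0,0,0],"dr": [0,0,0]},
    {"delta_pos": [0,0,0],"dr": [0,0,0]},
  ],
  grip=0,
  force=30,
)

```text
time: 30.42
tool_pos: [0.5353, 0.4309, 0.0164]
tcp_rot: [-2.218, -2.222, -0.003]
wrist_force: [0.3, 0.8, 6.0]
width: 0.298
```

Request:
carry_out(
  deltas=[
    {"delta_pos": [0,0,-0.02],"dr": [0,0,0]},
    {"delta_pos": [0,0,-0.04],"dr": [0,0,0]},
    {"delta_pos": [0,0,-0.05],"dr": [0,0,0]},
    {"delta_pos": [0,0,-0.05],"dr": [0,0,0]},
    {"delta_pos": [0,0,-0.04],"dr": [0,0,0]},
    {"delta_pos": [0,0,0],"dr": [0,0,0]},
  ],
)

```text
time: 31.18
tool_pos: [0.5369, 0.4315, 0.2211]
tcp_rot: [-2.219, -2.222, -0.013]
wrist_force: [-0.4, 0.3, 0.1]
width: 0.293
```

```bash
python3 look.py 17; python3 - <<'E'
from h import *
plan([((.622,-.095,.21),down(np.pi/2))],vmax=.055)
E
```

```text
[0.5369 0.4315 0.2211] 31.175 [-0.4157  0.3148  0.1087] 0.2926526532779619 yaw 90.08955952307812 [ 0.6396  0.2903  1.5896  0.0025  1.2535 -0.9335]
[array([280., 288.]), array([106.,  66.]), np.float64(90.0)] [0.648  0.4323 0.032 ] [0.0009 0.1122 0.2069]
[array([256.5, 119.5]), array([49., 29.]), np.float64(90.0)] [0.4854 0.4121 0.032 ] [-0.0191 -0.0504  0.2066]
[array([258.5,  60.5]), array([53., 31.]), np.float64(90.0)] [0.4382 0.4146 0.032 ] [-0.0165 -0.0976  0.2066]
{"delta_pos": [-0.0525, 0.0087, 0.0004], "dr": [-0.0, -0.0, 0.0]}
{"delta_pos": [-0.0525, 0.0086, 0.0004], "dr": [-0.0, -0.0, 0.0]}
{"delta_pos": [-0.0524, 0.0087, 0.0005], "dr": [-0.001, -0.0, 0.0]}
{"delta_pos": [-0.0525, 0.0087, 0.0004], "dr": [0.0, -0.001, 0.001]}
{"delta_pos": [-0.0525, 0.0087, 0.0005], "dr": [-0.0, 0.0, -0.0]}
{"delta_pos": [-0.0525, 0.0087, 0.0005], "dr": [-0.0, 0.0, -0.0]}
{"delta_pos": [-0.0525, 0.0088, 0.0005], "dr": [-0.001, 0.0, 0.0]}
{"delta_pos": [-0.0524, 0.0087, 0.0004], "dr": [0.0, -0.0, 0.0]}
{"delta_pos": [-0.0525, 0.0087, 0.0005], "dr": [-0.0, -0.0, 0.0]}
{"delta_pos": [-0.0525, 0.0088, 0.0005], "dr": [-0.0, -0.0, 0.0]}
--
end [ 0.622 -0.095  0.21 ]
```

View pics/w17.png

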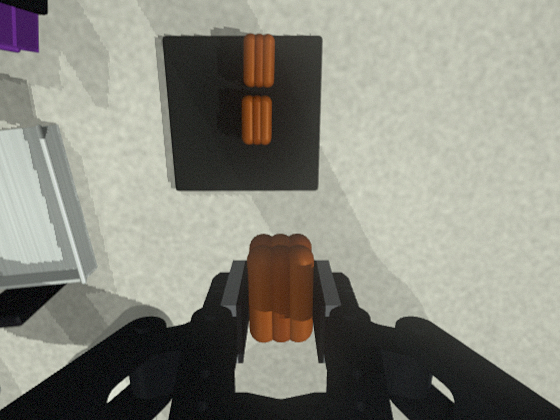

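Request:
carry_out(
  deltas=[
    {"delta_pos": [-0.0525,0.0085,0.0005],"dr": [0,0,0]},
    {"delta_pos": [-0.0525,0.0085,0.0005],"dr": [0,0,0]},
    {"delta_pos": [-0.0525,0.009,0.0005],"dr": [0,0,0]},
    {"delta_pos": [-0.0525,0.0085,0.0005],"dr": [0,0,0]},
    {"delta_pos": [-0.0525,0.009,0.0005],"dr": [0,0,0]},
    {"delta_pos": [-0.0525,0.0085,0.0005],"dr": [0,0,0]},
    {"delta_pos": [-0.0525,0.009,0.0005],"dr": [0,0,0]},
    {"delta_pos": [-0.0525,0.0085,0.0005],"dr": [0,0,0]},
    {"delta_pos": [-0.0525,0.009,0.0005],"dr": [0,0,0]},
    {"delta_pos": [-0.0525,0.009,0],"dr": [0,0,0]},
  ],
)

```text
time: 32.52
tool_pos: [0.6212, -0.0965, 0.2063]
tcp_rot: [-2.215, -2.218, 0.007]
wrist_force: [0.7, 0.0, 0.1]
width: 0.295
```

Request:
carry_out(
  deltas=[
    {"delta_pos": [0,0,0],"dr": [0,0,0]},
    {"delta_pos": [0,0,0],"dr": [0,0,0]},
  ],
)

```text
time: 32.78
tool_pos: [0.6215, -0.0948, 0.207]
tcp_rot: [-2.216, -2.218, 0.005]
wrist_force: [0.2, -0.3, -0.4]
width: 0.296
```

```bash
python3 look.py 18; python3 -c "
from h import *
print(delta((.622,-.095,.10),down(np.pi/2)))"
```

```text
[ 0.6215 -0.0948  0.207 ] 32.775 [ 0.2454 -0.3153 -0.3696] 0.2963320666185868 yaw 90.03017399806446 [-0.1913  0.1979  1.7298  0.0008  1.2211 -1.7629]
[array([280. , 287.5]), array([107.,  66.]), np.float64(90.0)] [ 0.7213 -0.095   0.032 ] [-0.0014  0.1008  0.1958]
[array([276.5, 153. ]), array([36., 35.]), np.float64(90.0)] [ 0.5945 -0.0978  0.032 ] [-0.004  -0.026   0.1966]
[array([277.4,  99.5]), array([59.2, 35.6]), np.float64(86.8)] [ 0.5511 -0.097   0.032 ] [-0.0031 -0.0694  0.1969]
[array([353.5,  93.5]), array([61., 43.]), np.float64(90.0)] [ 0.5465 -0.0355  0.032 ] [ 0.0584 -0.0739  0.197 ]
[array([42.5, 75. ]), array([150.,  85.]), np.float64(90.0)] [ 0.5322 -0.2837  0.032 ] [-0.1898 -0.0886  0.1966]
(array([-0.00137417,  0.00053359,  0.10790927]), array([-0.00533714, -0.00157146,  0.00256376]))
```

View pics/w18.png

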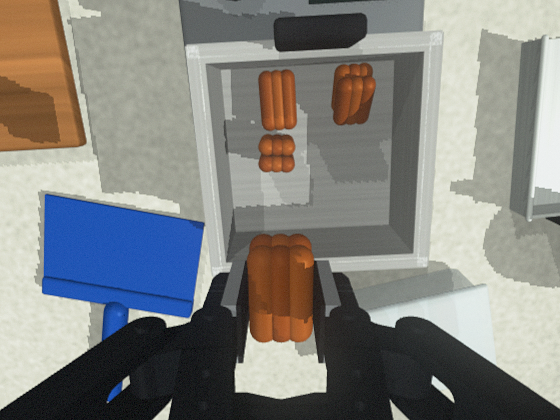

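View pics/s18.png

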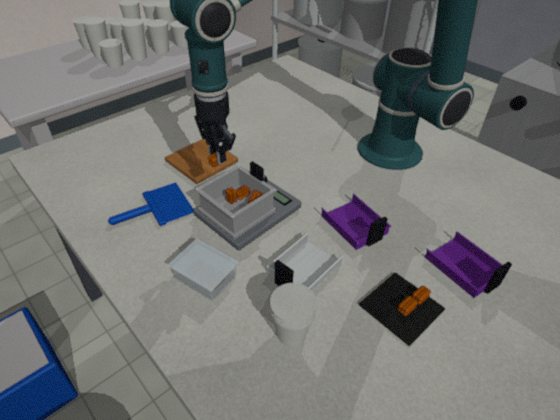

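```bash
python3 -c "
from h import *
np.set_printoptions(precision=4,suppress=True)
c=cam('wrist')
P=ray(c,[(190,47),(441,33),(428,265),(215,270)],.11);print(P,P.mean(0),proj(c,[(.591,-.0715,.11)]))
P=ray(c,[(83,148)],.018);print(P)
"
```

```text
[[ 0.521  -0.1474  0.11  ]
 [ 0.5131  0.      0.11  ]
 [ 0.662   0.0097  0.11  ]
 [ 0.666  -0.1397  0.11  ]] [ 0.5905 -0.0693  0.11  ] [[315.0444 164.5631]]
[[ 0.5934 -0.2673  0.018 ]]
```

Request:
carry_out(
  deltas=[
    {"delta_pos": [0.002,0,0.04],"dr": [0,0,0]},
    {"delta_pos": [0,0,0.04],"dr": [0,0,0]},
    {"delta_pos": [0,0,0.027],"dr": [0,0,0]},
    {"delta_pos": [0,0,0.005],"dr": [0,0,0]},
    {"delta_pos": [0,0,0],"dr": [0,0,0]},
  ],
)

```text
time: 33.55
tool_pos: [0.6228, -0.0922, 0.0976]
tcp_rot: [-2.217, -2.223, 0.002]
wrist_force: [-0.3, 0.4, 0.3]
width: 0.297
```

Request:
carry_out(
  deltas=[
    {"delta_pos": [0,0,0],"dr": [0,0,0]},
    {"delta_pos": [0,0,0],"dr": [0,0,0]},
    {"delta_pos": [0,0,0],"dr": [0,0,0]},
  ],
  grip=0.45,
)

```text
time: 33.92
tool_pos: [0.6231, -0.0932, 0.0982]
tcp_rot: [-2.219, -2.222, 0.001]
wrist_force: [0.1, -0.3, -0.9]
width: 0.452
```

Request:
carry_out(
  deltas=[
    {"delta_pos": [0,0,-0.02],"dr": [0,0,0]},
    {"delta_pos": [0,0,-0.04],"dr": [0,0,0]},
    {"delta_pos": [0,0,-0.05],"dr": [0,0,0]},
    {"delta_pos": [0,0,-0.02],"dr": [0,0,0]},
    {"delta_pos": [0,0,0],"dr": [0,0,0]},
  ],
)

```text
time: 34.55
tool_pos: [0.6244, -0.0934, 0.2302]
tcp_rot: [2.219, 2.222, 0.002]
wrist_force: [0.3, -0.2, -0.5]
width: 0.453
```

```bash
python3 look.py 19; python3 - <<'E'
from h import *
plan([((.486,.412,.20),down(np.pi/2))],vmax=.055)
E
```

```text
[ 0.6244 -0.0934  0.2302] 34.55 [ 0.3478 -0.2305 -0.5443] 0.4530967476305948 yaw 90.08414955015866 [-0.1881  0.1816  1.7056  0.0001  1.2524 -1.7604]
[array([277.8, 168.1]), array([86.4, 34.3]), np.float64(84.8)] [ 0.6165 -0.096   0.032 ] [-0.003  -0.0061  0.2166]
[array([276.3,  92.7]), array([54.7, 33.2]), np.float64(86.6)] [ 0.5504 -0.0972  0.032 ] [-0.004  -0.0721  0.2168]
[array([346.5,  87. ]), array([56., 39.]), np.float64(90.0)] [ 0.5457 -0.0368  0.032 ] [ 0.0564 -0.0768  0.2168]
[array([47.5, 70.5]), array([ 95., 141.]), np.float64(0.0)] [ 0.5324 -0.2916  0.032 ] [-0.1984 -0.0904  0.2167]
{"delta_pos": [0.0505, -0.0135, 0.0027], "dr": [-0.0, -0.0, 0.0]}
{"delta_pos": [0.0505, -0.0135, 0.0027], "dr": [-0.001, -0.0, 0.0]}
{"delta_pos": [0.0506, -0.0136, 0.0027], "dr": [-0.0, -0.0, 0.0]}
{"delta_pos": [0.0505, -0.0135, 0.0027], "dr": [-0.001, -0.0, 0.001]}
{"delta_pos": [0.0505, -0.0136, 0.0027], "dr": [-0.0, -0.001, -0.0]}
{"delta_pos": [0.0505, -0.0135, 0.0026], "dr": [-0.001, 0.0, -0.0]}
{"delta_pos": [0.0505, -0.0136, 0.0027], "dr": [-0.0, 0.0, 0.0]}
{"delta_pos": [0.0505, -0.0136, 0.0026], "dr": [-0.001, 0.0, 0.0]}
{"delta_pos": [0.0505, -0.0136, 0.0026], "dr": [-0.0, 0.0, 0.0]}
{"delta_pos": [0.0505, -0.0136, 0.0026], "dr": [-0.001, -0.0, 0.0]}
--
end [0.486 0.412 0.2  ]
```

View pics/w19.png

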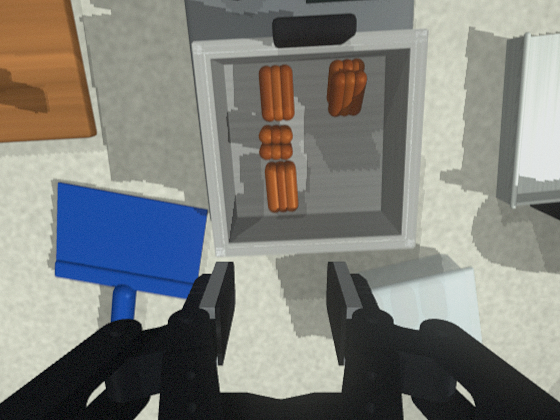

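The fourth pastry is in the tub. Next is spare 2.

Request:
carry_out(
  deltas=[
    {"delta_pos": [0.0505,-0.0135,0.0025],"dr": [0,0,0]},
    {"delta_pos": [0.0505,-0.0135,0.0025],"dr": [0,0,0]},
    {"delta_pos": [0.0505,-0.0135,0.0025],"dr": [0,0,0]},
    {"delta_pos": [0.0505,-0.0135,0.0025],"dr": [0,0,0]},
    {"delta_pos": [0.0505,-0.0135,0.003],"dr": [0,0,0]},
    {"delta_pos": [0.0505,-0.0135,0.003],"dr": [0,0,0]},
    {"delta_pos": [0.0505,-0.0135,0.003],"dr": [0,0,0]},
    {"delta_pos": [0.0505,-0.0135,0.0025],"dr": [0,0,0]},
    {"delta_pos": [0.0505,-0.0135,0.0025],"dr": [0,0,0]},
    {"delta_pos": [0.0505,-0.0135,0.0025],"dr": [0,0,0]},
  ],
  grip=0.65,
)

```text
time: 35.9
tool_pos: [0.485, 0.4122, 0.1981]
tcp_rot: [-2.217, -2.221, 0.011]
wrist_force: [0.2, 0.4, 0.5]
width: 0.648
```

Request:
carry_out(
  deltas=[
    {"delta_pos": [0,0,0.04],"dr": [0,0,0]},
    {"delta_pos": [0,0,0.03],"dr": [0,0,0]},
    {"delta_pos": [0,0,0],"dr": [0,0,0]},
    {"delta_pos": [0,0,0],"dr": [0,0,0]},
  ],
)

```text
time: 36.4
tool_pos: [0.4867, 0.4114, 0.1309]
tcp_rot: [-2.218, -2.221, 0.005]
wrist_force: [-0.1, 0.0, 0.2]
width: 0.652
```

```bash
python3 look.py 20
```

```text
[0.4867 0.4114 0.1309] 36.4 [-0.124   0.0388  0.2274] 0.6517410217783558 yaw 90.07380328447223 [ 0.6614  0.2733  1.7844  0.0028  1.0872 -0.912 ]
[array([282., 206.]), array([62., 38.]), np.float64(90.0)] [0.484  0.4123 0.032 ] [ 0.0003 -0.0032  0.1212]
[array([285.8, 135.6]), array([40.7, 66.1]), np.float64(2.4)] [0.4374 0.4146 0.032 ] [ 0.0027 -0.0498  0.1213]
```

View pics/w20.png

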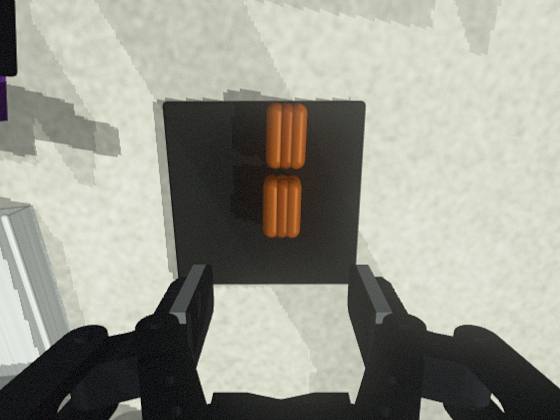

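Request:
carry_out(
  deltas=[
    {"delta_pos": [0,-0.001,0.04],"dr": [0,0,0]},
    {"delta_pos": [0,0,0.04],"dr": [0,0,0]},
    {"delta_pos": [0,0,0.025],"dr": [0,0,0]},
    {"delta_pos": [0,0,0.012],"dr": [0,0,0]},
    {"delta_pos": [0,0,0],"dr": [0,0,0]},
  ],
)

```text
time: 37.12
tool_pos: [0.4858, 0.4119, 0.0148]
tcp_rot: [-2.218, -2.221, 0.002]
wrist_force: [0.2, -0.2, -0.2]
width: 0.644
```

Request:
carry_out(
  deltas=[
    {"delta_pos": [0,0,0],"dr": [0,0,0]},
    {"delta_pos": [0,0,0],"dr": [0,0,0]},
    {"delta_pos": [0,0,0],"dr": [0,0,0]},
    {"delta_pos": [0,0,0],"dr": [0,0,0]},
    {"delta_pos": [0,0,0],"dr": [0,0,0]},
  ],
  grip=0,
  force=30,
)

```text
time: 37.75
tool_pos: [0.4868, 0.4129, 0.0164]
tcp_rot: [-2.218, -2.222, -0.003]
wrist_force: [-0.3, -0.7, 5.7]
width: 0.295
```

Request:
carry_out(
  deltas=[
    {"delta_pos": [0,0,-0.02],"dr": [0,0,0]},
    {"delta_pos": [0,0,-0.04],"dr": [0,0,0]},
    {"delta_pos": [0,0,-0.05],"dr": [0,0,0]},
    {"delta_pos": [0,0,-0.05],"dr": [0,0,0]},
    {"delta_pos": [0,0,-0.04],"dr": [0,0,0]},
    {"delta_pos": [0,0,0],"dr": [0,0,0]},
  ],
)

```text
time: 38.5
tool_pos: [0.4884, 0.4135, 0.221]
tcp_rot: [-2.219, -2.222, -0.013]
wrist_force: [-0.3, -0.1, 0.2]
width: 0.293
```

```bash
python3 look.py 21; python3 - <<'E'
from h import *
plan([((.622,-.048,.21),down(np.pi/2))],vmax=.055)
E
```

```text
[0.4884 0.4135 0.221 ] 38.5 [-0.2841 -0.1135  0.1623] 0.29270333184773834 yaw 90.09381615364082 [ 0.6623  0.1995  1.7016  0.0026  1.2325 -0.9109]
[array([280.5, 284.5]), array([107.,  67.]), np.float64(90.0)] [0.5955 0.4148 0.032 ] [0.0014 0.1082 0.207 ]
[array([280. , 119.5]), array([49., 30.]), np.float64(90.0)] [0.4368 0.4143 0.032 ] [ 0.0011 -0.0505  0.2068]
{"delta_pos": [-0.0511, 0.015, 0.0005], "dr": [-0.0, -0.0, 0.0]}
{"delta_pos": [-0.0511, 0.0151, 0.0005], "dr": [-0.0, -0.0, 0.0]}
{"delta_pos": [-0.0511, 0.015, 0.0005], "dr": [-0.001, -0.0, 0.001]}
{"delta_pos": [-0.0511, 0.0151, 0.0005], "dr": [0.0, -0.001, -0.0]}
{"delta_pos": [-0.051, 0.0151, 0.0006], "dr": [-0.0, 0.0, -0.0]}
{"delta_pos": [-0.0511, 0.015, 0.0005], "dr": [-0.0, 0.0, 0.0]}
{"delta_pos": [-0.0511, 0.0151, 0.0006], "dr": [-0.001, -0.0, 0.0]}
{"delta_pos": [-0.0511, 0.0151, 0.0006], "dr": [0.0, -0.0, 0.0]}
{"delta_pos": [-0.0511, 0.0151, 0.0006], "dr": [-0.0, -0.0, 0.001]}
--
end [ 0.622 -0.048  0.21 ]
```

View pics/w21.png

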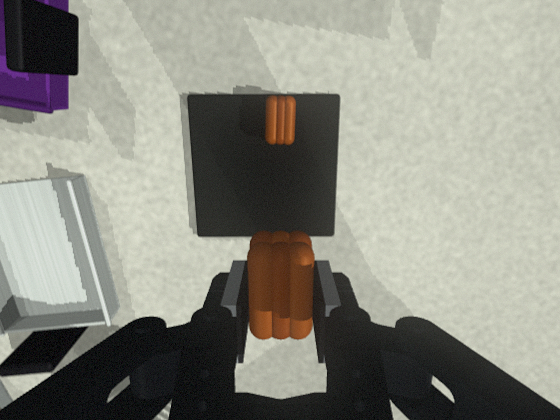

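Request:
carry_out(
  deltas=[
    {"delta_pos": [-0.051,0.015,0.0005],"dr": [0,0,0]},
    {"delta_pos": [-0.051,0.015,0.0005],"dr": [0,0,0]},
    {"delta_pos": [-0.051,0.015,0.0005],"dr": [0,0,0]},
    {"delta_pos": [-0.051,0.015,0.0005],"dr": [0,0,0]},
    {"delta_pos": [-0.051,0.015,0.0005],"dr": [0,0,0]},
    {"delta_pos": [-0.051,0.015,0.0005],"dr": [0,0,0]},
    {"delta_pos": [-0.051,0.015,0.0005],"dr": [0,0,0]},
    {"delta_pos": [-0.051,0.015,0.0005],"dr": [0,0,0]},
    {"delta_pos": [-0.051,0.015,0.0005],"dr": [0,0,0]},
    {"delta_pos": [0,0,0],"dr": [0,0,0]},
  ],
)

```text
time: 39.85
tool_pos: [0.6209, -0.0506, 0.2065]
tcp_rot: [-2.221, -2.214, 0.008]
wrist_force: [-0.1, 0.3, 0.3]
width: 0.295
```

```bash
python3 look.py 22; python3 -c "
from h import *
print(delta((.622,-.047,.10),down(np.pi/2)))"
```

```text
[ 0.6209 -0.0506  0.2065] 39.85 [-0.1282  0.3069  0.2865] 0.2952853275308078 yaw 89.82029058897284 [-0.121   0.1877  1.7428 -0.0006  1.2185 -1.6884]
[array([280.5, 284.5]), array([107.,  67.]), np.float64(90.0)] [ 0.7172 -0.051   0.032 ] [-0.0025  0.0982  0.1949]
[array([218.4, 149.3]), array([156.9,  44.4]), np.float64(84.9)] [ 0.5904 -0.1027  0.032 ] [-0.0545 -0.0285  0.1958]
[array([289.5,  94. ]), array([60., 37.]), np.float64(90.0)] [ 0.5461 -0.0431  0.032 ] [ 0.0051 -0.0728  0.1962]
[array([18.5, 74.5]), array([149.,  37.]), np.float64(90.0)] [ 0.5304 -0.2585  0.032 ] [-0.2104 -0.0882  0.196 ]
(array([0.00017408, 0.00237021, 0.10692087]), array([-0.00727603, -0.00175594, -0.00014512]))
```

View pics/w22.png

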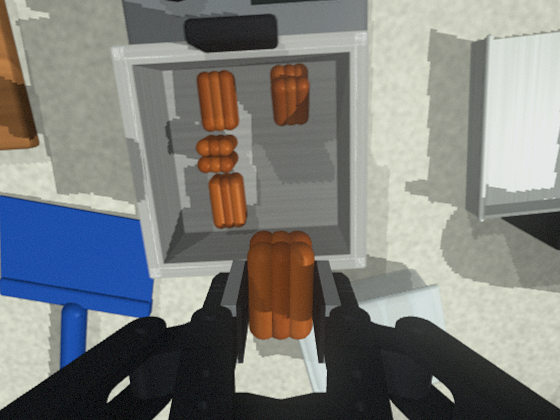

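Request:
carry_out(
  deltas=[
    {"delta_pos": [0,0,0.04],"dr": [0,0,0]},
    {"delta_pos": [0,0,0.04],"dr": [0,0,0]},
    {"delta_pos": [0,0,0.027],"dr": [0,0,0]},
    {"delta_pos": [0,0,0.005],"dr": [0,0,0]},
    {"delta_pos": [0,0,0],"dr": [0,0,0]},
  ],
)

```text
time: 40.58
tool_pos: [0.6212, -0.046, 0.0972]
tcp_rot: [-2.216, -2.222, 0.003]
wrist_force: [-1.1, -0.3, -1.2]
width: 0.3
```

Request:
carry_out(
  deltas=[
    {"delta_pos": [0,0,0],"dr": [0,0,0]},
    {"delta_pos": [0,0,0],"dr": [0,0,0]},
    {"delta_pos": [0,0,0],"dr": [0,0,0]},
  ],
  grip=0.45,
)

```text
time: 40.95
tool_pos: [0.6221, -0.0472, 0.0982]
tcp_rot: [-2.219, -2.222, 0.001]
wrist_force: [0.8, 0.7, 0.1]
width: 0.451
```

Request:
carry_out(
  deltas=[
    {"delta_pos": [0,0,-0.02],"dr": [0,0,0]},
    {"delta_pos": [0,0,-0.04],"dr": [0,0,0]},
    {"delta_pos": [0,0,-0.05],"dr": [0,0,0]},
    {"delta_pos": [0,0,-0.02],"dr": [0,0,0]},
    {"delta_pos": [0,0,0],"dr": [0,0,0]},
  ],
)

```text
time: 41.58
tool_pos: [0.6233, -0.0474, 0.2302]
tcp_rot: [2.219, 2.222, 0.002]
wrist_force: [-0.2, -0.0, 0.4]
width: 0.45
```

```bash
python3 look.py 23; python3 - <<'E'
from h import *
plan([((.438,.4145,.20),down(np.pi/2))],vmax=.055)
E
```

```text
[ 0.6233 -0.0474  0.2302] 41.575 [-0.2159 -0.0333  0.4182] 0.45044554084153504 yaw 90.08256581862493 [-0.1158  0.1699  1.7191  0.0003  1.2505 -1.6882]
[array([280. , 183.5]), array([49., 30.]), np.float64(90.0)] [ 0.6299 -0.0478  0.032 ] [-0.0008  0.0084  0.2167]
[array([218.5, 139.6]), array([146.1,  41.4]), np.float64(85.1)] [ 0.5896 -0.103   0.032 ] [-0.0559 -0.0321  0.2167]
[array([284. ,  88.5]), array([55., 34.]), np.float64(90.0)] [ 0.5459 -0.0444  0.032 ] [ 0.0028 -0.0756  0.2169]
[array([24. , 69.5]), array([139.,  48.]), np.float64(90.0)] [ 0.5306 -0.2652  0.032 ] [-0.218  -0.0913  0.2168]
{"delta_pos": [0.0462, -0.0182, 0.0027], "dr": [-0.0, -0.0, 0.0]}
{"delta_pos": [0.0462, -0.0182, 0.0028], "dr": [-0.001, -0.0, 0.0]}
{"delta_pos": [0.0461, -0.0183, 0.0027], "dr": [-0.0, -0.0, 0.0]}
{"delta_pos": [0.0462, -0.0182, 0.0027], "dr": [-0.001, -0.0, 0.001]}
{"delta_pos": [0.0462, -0.0183, 0.0027], "dr": [-0.0, -0.0, -0.0]}
{"delta_pos": [0.0461, -0.0182, 0.0027], "dr": [-0.001, -0.001, -0.0]}
{"delta_pos": [0.0462, -0.0183, 0.0026], "dr": [-0.0, 0.0, 0.0]}
{"delta_pos": [0.0462, -0.0183, 0.0026], "dr": [-0.001, 0.0, 0.0]}
{"delta_pos": [0.0461, -0.0183, 0.0027], "dr": [-0.0, 0.0, 0.0]}
{"delta_pos": [0.0462, -0.0182, 0.0026], "dr": [-0.001, 0.0, 0.0]}
--
end [0.438  0.4145 0.2   ]
```

View pics/w23.png

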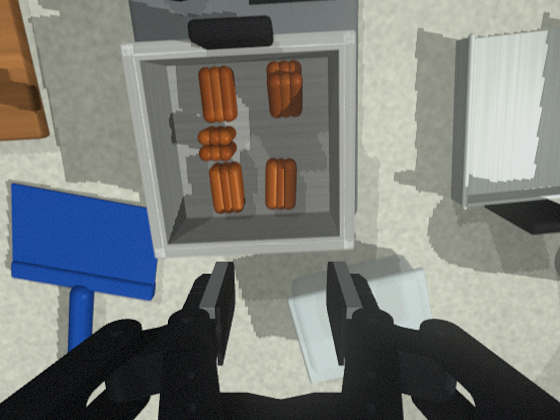

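Request:
carry_out(
  deltas=[
    {"delta_pos": [0.046,-0.018,0.0025],"dr": [0,0,0]},
    {"delta_pos": [0.046,-0.018,0.0025],"dr": [0,0,0]},
    {"delta_pos": [0.046,-0.018,0.0025],"dr": [0,0,0]},
    {"delta_pos": [0.046,-0.0185,0.003],"dr": [0,0,0]},
    {"delta_pos": [0.046,-0.0185,0.003],"dr": [0,0,0]},
    {"delta_pos": [0.0465,-0.0185,0.003],"dr": [0,0,0]},
    {"delta_pos": [0.0465,-0.0185,0.0025],"dr": [0,0,0]},
    {"delta_pos": [0.046,-0.018,0.0025],"dr": [0,0,0]},
    {"delta_pos": [0.046,-0.018,0.0025],"dr": [0,0,0]},
    {"delta_pos": [0.046,-0.018,0.0025],"dr": [0,0,0]},
  ],
  grip=0.65,
)

```text
time: 42.92
tool_pos: [0.437, 0.4139, 0.1984]
tcp_rot: [-2.218, -2.221, 0.011]
wrist_force: [0.1, -0.2, -0.7]
width: 0.65
```

Request:
carry_out(
  deltas=[
    {"delta_pos": [0,0,0.04],"dr": [0,0,0]},
    {"delta_pos": [0,0,0.03],"dr": [0,0,0]},
    {"delta_pos": [0,0,0],"dr": [0,0,0]},
    {"delta_pos": [0,0,0],"dr": [0,0,0]},
  ],
)

```text
time: 43.42
tool_pos: [0.4387, 0.4134, 0.1311]
tcp_rot: [-2.218, -2.221, 0.005]
wrist_force: [-0.4, 0.5, 0.2]
width: 0.651
```

```bash
python3 look.py 24
```

```text
[0.4387 0.4134 0.1311] 43.425 [-0.3895  0.5325  0.2036] 0.6509083008243141 yaw 90.07606745330918 [ 0.7128  0.2117  1.8608  0.0029  1.0722 -0.8607]
[array([283., 205.]), array([62., 38.]), np.float64(90.0)] [0.4354 0.4149 0.032 ] [ 0.0009 -0.0037  0.1213]
```

View pics/w24.png

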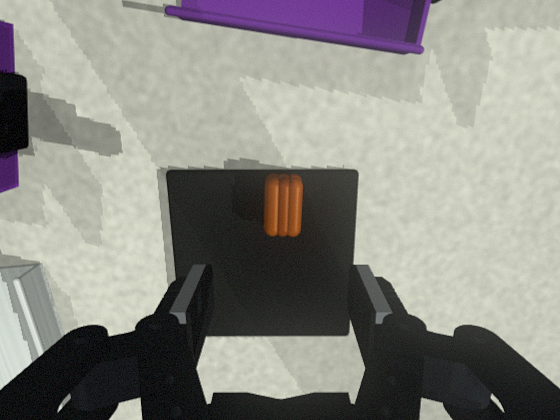

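Request:
carry_out(
  deltas=[
    {"delta_pos": [0.001,-0.002,0.04],"dr": [0,0,0]},
    {"delta_pos": [0,0,0.04],"dr": [0,0,0]},
    {"delta_pos": [0,0,0.025],"dr": [0,0,0]},
    {"delta_pos": [0,0,0.012],"dr": [0,0,0]},
    {"delta_pos": [0,0,0],"dr": [0,0,0]},
  ],
)

```text
time: 44.15
tool_pos: [0.4368, 0.4148, 0.0149]
tcp_rot: [-2.218, -2.221, 0.002]
wrist_force: [0.1, -0.1, 0.2]
width: 0.65
```

Request:
carry_out(
  deltas=[
    {"delta_pos": [0,0,0],"dr": [0,0,0]},
    {"delta_pos": [0,0,0],"dr": [0,0,0]},
    {"delta_pos": [0,0,0],"dr": [0,0,0]},
    {"delta_pos": [0,0,0],"dr": [0,0,0]},
    {"delta_pos": [0,0,0],"dr": [0,0,0]},
  ],
  grip=0,
  force=30,
)

```text
time: 44.78
tool_pos: [0.4378, 0.4158, 0.0165]
tcp_rot: [-2.218, -2.222, -0.003]
wrist_force: [0.2, 0.6, 6.0]
width: 0.296
```

Request:
carry_out(
  deltas=[
    {"delta_pos": [0,0,-0.02],"dr": [0,0,0]},
    {"delta_pos": [0,0,-0.04],"dr": [0,0,0]},
    {"delta_pos": [0,0,-0.05],"dr": [0,0,0]},
    {"delta_pos": [0,0,-0.05],"dr": [0,0,0]},
    {"delta_pos": [0,0,-0.04],"dr": [0,0,0]},
    {"delta_pos": [0,0,0],"dr": [0,0,0]},
  ],
)

```text
time: 45.52
tool_pos: [0.4393, 0.4165, 0.2209]
tcp_rot: [-2.218, -2.222, -0.013]
wrist_force: [0.2, -0.2, -0.0]
width: 0.294
```

```bash
python3 look.py 25; python3 - <<'E'
from h import *
plan([((.588,-.055,.21),down(np.pi/2))],vmax=.055)
E
```

```text
[0.4393 0.4165 0.2209] 45.525 [ 0.2295 -0.222  -0.0087] 0.2942118167274095 yaw 90.09269018928045 [ 0.7162  0.1348  1.7767  0.0027  1.2219 -0.8571]
[array([281. , 285.5]), array([107.,  66.]), np.float64(90.0)] [0.5474 0.4184 0.032 ] [0.002  0.1092 0.207 ]
{"delta_pos": [-0.0522, 0.0167, 0.0005], "dr": [-0.0, -0.0, 0.0]}
{"delta_pos": [-0.0522, 0.0167, 0.0005], "dr": [-0.0, -0.0, 0.0]}
{"delta_pos": [-0.0522, 0.0167, 0.0005], "dr": [-0.001, -0.001, 0.001]}
{"delta_pos": [-0.0522, 0.0167, 0.0006], "dr": [0.0, 0.0, -0.0]}
{"delta_pos": [-0.0522, 0.0168, 0.0006], "dr": [-0.0, 0.0, -0.0]}
{"delta_pos": [-0.0522, 0.0167, 0.0005], "dr": [-0.0, -0.0, 0.0]}
{"delta_pos": [-0.0522, 0.0167, 0.0006], "dr": [-0.001, -0.0, 0.0]}
{"delta_pos": [-0.0521, 0.0168, 0.0006], "dr": [0.0, -0.0, 0.0]}
{"delta_pos": [-0.0522, 0.0167, 0.0006], "dr": [-0.0, -0.001, 0.001]}
--
end [ 0.588 -0.055  0.21 ]
```

View pics/w25.png

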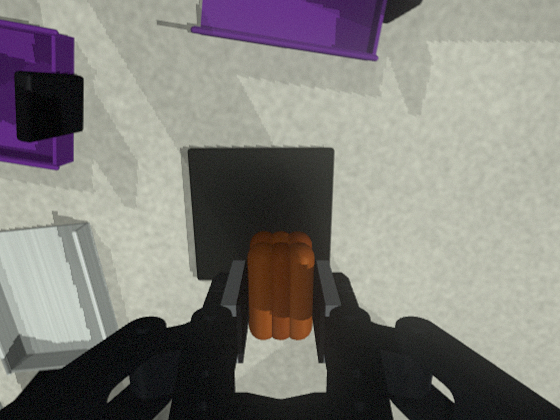

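Request:
carry_out(
  deltas=[
    {"delta_pos": [-0.052,0.0165,0.0005],"dr": [0,0,0]},
    {"delta_pos": [-0.052,0.0165,0.0005],"dr": [0,0,0]},
    {"delta_pos": [-0.052,0.017,0.0005],"dr": [0,0,0]},
    {"delta_pos": [-0.052,0.017,0.0005],"dr": [0,0,0]},
    {"delta_pos": [-0.052,0.0165,0.0005],"dr": [0,0,0]},
    {"delta_pos": [-0.052,0.017,0.0005],"dr": [0,0,0]},
    {"delta_pos": [-0.052,0.0165,0.0005],"dr": [0,0,0]},
    {"delta_pos": [-0.0525,0.017,0.0005],"dr": [0,0,0]},
    {"delta_pos": [-0.052,0.0165,0.0005],"dr": [0,0,0]},
    {"delta_pos": [0,0,0],"dr": [0,0,0]},
  ],
)

```text
time: 46.88
tool_pos: [0.5875, -0.057, 0.2068]
tcp_rot: [-2.221, -2.214, 0.007]
wrist_force: [0.0, 1.3, -0.7]
width: 0.296
```

```bash
python3 look.py 26
```

```text
[ 0.5875 -0.057   0.2068] 46.875 [ 0.0214  1.2924 -0.7196] 0.29617826140906317 yaw 89.81525206892151 [-0.1386  0.1264  1.8128 -0.0007  1.2094 -1.7059]
[array([263.3, 227.9]), array([234.4,  93.4]), np.float64(73.7)] [ 0.6275 -0.0726  0.032 ] [-0.0177  0.042   0.1956]
[array([299.2, 141.9]), array([53.3, 36.4]), np.float64(86.8)] [ 0.5513 -0.0413  0.032 ] [ 0.0135 -0.0343  0.1962]
[array([25.5, 93. ]), array([186.,  51.]), np.float64(90.0)] [ 0.5112 -0.2624  0.032 ] [-0.2077 -0.074   0.1961]
```

View pics/w26.png

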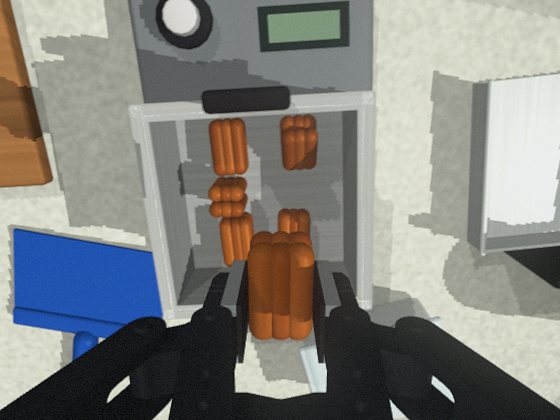

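Request:
carry_out(
  deltas=[
    {"delta_pos": [0,-0.001,0.04],"dr": [0,0,0]},
    {"delta_pos": [0,0,0.04],"dr": [0,0,0]},
    {"delta_pos": [0,0,0.025],"dr": [0,0,0]},
    {"delta_pos": [0,0,0.003],"dr": [0,0,0]},
    {"delta_pos": [0,0,0],"dr": [0,0,0]},
  ],
)

```text
time: 47.6
tool_pos: [0.587, -0.0526, 0.1016]
tcp_rot: [-2.216, -2.223, 0.003]
wrist_force: [-0.4, -1.1, -0.4]
width: 0.294
```

Request:
carry_out(
  deltas=[
    {"delta_pos": [0,0,0],"dr": [0,0,0]},
    {"delta_pos": [0,0,0],"dr": [0,0,0]},
    {"delta_pos": [0,0,0],"dr": [0,0,0]},
  ],
  grip=0.45,
)

```text
time: 47.98
tool_pos: [0.5876, -0.0537, 0.1022]
tcp_rot: [-2.219, -2.222, 0.001]
wrist_force: [-0.1, 0.3, -0.5]
width: 0.45
```

Request:
carry_out(
  deltas=[
    {"delta_pos": [0,0,-0.02],"dr": [0,0,0]},
    {"delta_pos": [0,0,-0.04],"dr": [0,0,0]},
    {"delta_pos": [0,0,-0.05],"dr": [0,0,0]},
    {"delta_pos": [0,0,-0.02],"dr": [0,0,0]},
    {"delta_pos": [0,0,0],"dr": [0,0,0]},
  ],
)

```text
time: 48.6
tool_pos: [0.5888, -0.0539, 0.2342]
tcp_rot: [2.219, 2.222, 0.002]
wrist_force: [-0.2, -0.4, -0.1]
width: 0.448
```

```bash
python3 look.py 27; python3 - <<'E'
from h import *
plan([((.515,-.073,.25),down(np.radians(3)))],wmax=.175)
E
```

```text
[ 0.5888 -0.0539  0.2342] 48.6 [-0.2135 -0.4021 -0.1069] 0.44823552429829355 yaw 90.08203905942295 [-0.1336  0.1037  1.7866  0.0003  1.2493 -1.7059]
[array([229. , 180.4]), array([136.1,  38.7]), np.float64(85.3)] [ 0.5934 -0.1021  0.032 ] [-0.0485  0.0063  0.2207]
[array([285.2, 176.5]), array([ 41.9, 135.5]), np.float64(4.8)] [ 0.5897 -0.0495  0.032 ] [0.0041 0.0027 0.2207]
[array([31.5, 87.5]), array([175.,  63.]), np.float64(90.0)] [ 0.5106 -0.2708  0.032 ] [-0.2171 -0.0767  0.2208]
{"delta_pos": [-0.0021, -0.008, -0.0022], "dr": [-0.001, 0.0, 0.169]}
{"delta_pos": [-0.0035, -0.0074, -0.0022], "dr": [0.0, 0.001, 0.169]}
{"delta_pos": [-0.0047, -0.0068, -0.0021], "dr": [-0.001, -0.0, 0.169]}
{"delta_pos": [-0.0057, -0.006, -0.0022], "dr": [-0.0, 0.0, 0.169]}
{"delta_pos": [-0.0066, -0.0048, -0.0022], "dr": [-0.001, 0.001, 0.168]}
{"delta_pos": [-0.0074, -0.0037, -0.0022], "dr": [-0.0, -0.0, 0.169]}
{"delta_pos": [-0.0079, -0.0024, -0.0022], "dr": [-0.001, 0.0, 0.169]}
{"delta_pos": [-0.0082, -0.001, -0.0023], "dr": [-0.0, 0.0, 0.169]}
{"delta_pos": [-0.0082, 0.0003, -0.0022], "dr": [-0.001, 0.001, 0.169]}
--
end [ 0.515 -0.073  0.25 ]
```

View pics/w27.png

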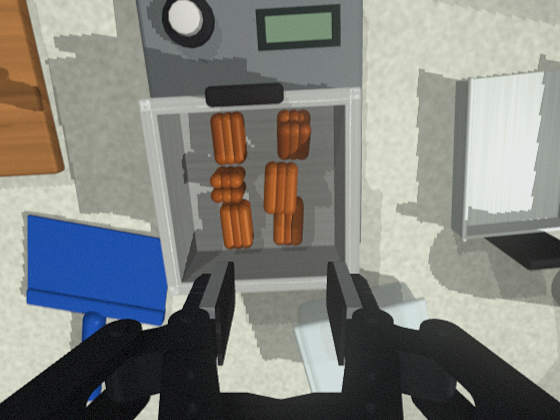

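View pics/s27.png

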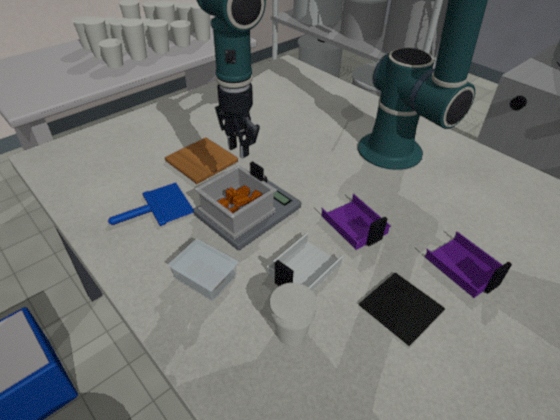

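Request:
carry_out(
  deltas=[
    {"delta_pos": [-0.002,-0.008,-0.002],"dr": [0,0,0.169]},
    {"delta_pos": [-0.0035,-0.0075,-0.002],"dr": [0,0,0.169]},
    {"delta_pos": [-0.0045,-0.007,-0.002],"dr": [0,0,0.169]},
    {"delta_pos": [-0.0055,-0.006,-0.002],"dr": [0,0,0.169]},
    {"delta_pos": [-0.0065,-0.005,-0.002],"dr": [0,0,0.169]},
    {"delta_pos": [-0.0075,-0.0035,-0.002],"dr": [0,0,0.169]},
    {"delta_pos": [-0.008,-0.0025,-0.002],"dr": [0,0,0.169]},
    {"delta_pos": [-0.008,-0.001,-0.002],"dr": [0,0,0.169]},
    {"delta_pos": [-0.008,0,-0.002],"dr": [0,0,0.169]},
    {"delta_pos": [0,0,0],"dr": [0,0,0]},
  ],
  grip=0.9,
)

```text
time: 49.95
tool_pos: [0.5143, -0.0719, 0.2471]
tcp_rot: [-3.139, -0.083, 0.011]
wrist_force: [0.0, -0.1, 0.2]
width: 0.904
```

```bash
python3 look.py 28
```

```text
[ 0.5143 -0.0719  0.2471] 49.95 [ 0.0165 -0.1312  0.1907] 0.9038132930186286 yaw 3.0293380495687607 [-0.1869 -0.0376  1.9083  0.0001  1.2782 -0.2398]
[array([266. , 370.5]), array([ 69., 142.]), np.float64(90.0)] [ 0.5082 -0.3027  0.032 ] [-0.0177  0.2305  0.2362]
[array([364., 214.]), array([ 40., 132.]), np.float64(90.0)] [ 0.5982 -0.1087  0.032 ] [0.0827 0.0417 0.2359]
[array([366.3, 163.4]), array([135.4,  46.1]), np.float64(5.3)] [ 0.5944 -0.0579  0.032 ] [ 0.0816 -0.0092  0.236 ]
```

View pics/w28.png

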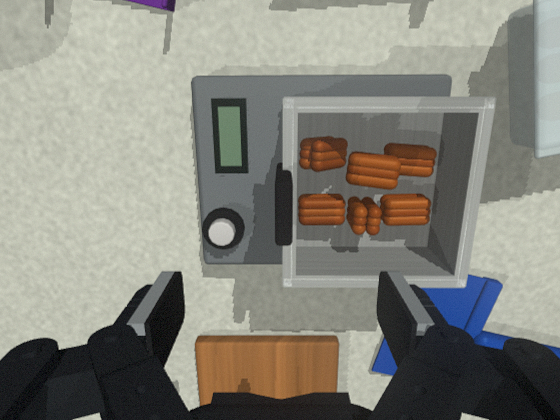

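```bash
python3 -c "
from h import *
np.set_printoptions(precision=4,suppress=True)
c=cam('wrist')
P=ray(c,[(281,173),(280,243)],.15);m=P.mean(0);print(P,m,delta((m[0],m[1],.1165),down(np.radians(3))))
P=ray(c,[(283,97),(494,98),(466,287),(284,285)],.11);print(P.mean(0),P)
"
```

```text
[[ 0.5136 -0.047   0.15  ]
 [ 0.5156 -0.0959  0.15  ]] [ 0.5146 -0.0714  0.15  ] (array([-0.0002, -0.0003,  0.1317]), array([-0.0014,  0.005 ,  0.0015]))
[ 0.5922 -0.0715  0.11  ] [[ 0.5124 -0.0002  0.11  ]
 [ 0.6624  0.0071  0.11  ]
 [ 0.6725 -0.1432  0.11  ]
 [ 0.5215 -0.1498  0.11  ]]
```

Request:
carry_out(
  deltas=[
    {"delta_pos": [0,0,0.04],"dr": [0,0.005,0]},
    {"delta_pos": [0,0,0.04],"dr": [0,0,0]},
    {"delta_pos": [0,0,0.03],"dr": [0,0,0]},
    {"delta_pos": [0,0,0.015],"dr": [0,0,0]},
    {"delta_pos": [0,0,0.005],"dr": [0,0,0]},
    {"delta_pos": [0,0,0],"dr": [0,0,0]},
  ],
)

```text
time: 50.85
tool_pos: [0.5166, -0.072, 0.1202]
tcp_rot: [-3.14, -0.081, -0.005]
wrist_force: [0.1, -0.9, 0.6]
width: 0.898
```

Request:
carry_out(
  deltas=[
    {"delta_pos": [0,0,0],"dr": [0,0,0]},
    {"delta_pos": [0,0,0],"dr": [0,0,0]},
    {"delta_pos": [0,0,0],"dr": [0,0,0]},
    {"delta_pos": [0,0,0],"dr": [0,0,0]},
    {"delta_pos": [0,0,0],"dr": [0,0,0]},
    {"delta_pos": [0,0,0],"dr": [0,0,0]},
    {"delta_pos": [0,0,0],"dr": [0,0,0]},
  ],
  grip=0,
  force=110,
)

```text
time: 51.72
tool_pos: [0.5161, -0.072, 0.1202]
tcp_rot: [-3.14, -0.081, -0.004]
wrist_force: [-2.0, 0.7, 5.4]
width: 0.118
```

Request:
carry_out(
  deltas=[
    {"delta_pos": [0,0,-0.01],"dr": [0,0,0]},
    {"delta_pos": [0,0,-0.02],"dr": [0,0,0]},
    {"delta_pos": [0,0,-0.03],"dr": [0,0,0]},
    {"delta_pos": [0,0,-0.02],"dr": [0,0,0]},
    {"delta_pos": [0,0,-0.01],"dr": [0,0,0]},
    {"delta_pos": [0,0,0],"dr": [0,0,0]},
  ],
)

```text
time: 52.48
tool_pos: [0.5158, -0.072, 0.2097]
tcp_rot: [-3.14, -0.081, -0.004]
wrist_force: [0.6, 0.4, -3.6]
width: 0.123
```

```bash
python3 look.py 29
```

```text
[ 0.5158 -0.072   0.2097] 52.475 [ 0.5564  0.3795 -3.632 ] 0.12324691008057313 yaw 2.9403276171907344 [-0.1874 -0.0152  1.9567  0.0014  1.198  -0.2392]
[array([267., 380.]), array([20., 36.]), np.float64(0.0)] [ 0.5129 -0.2828  0.032 ] [-0.0133  0.2107  0.1975]
[array([412.3, 243.5]), array([217.4, 152.2]), np.float64(5.1)] [ 0.6399 -0.1237  0.032 ] [0.1217 0.0583 0.1978]
```

View pics/w29.png

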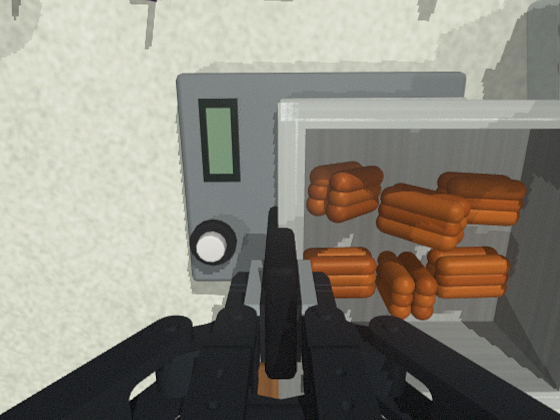

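View pics/s29.png

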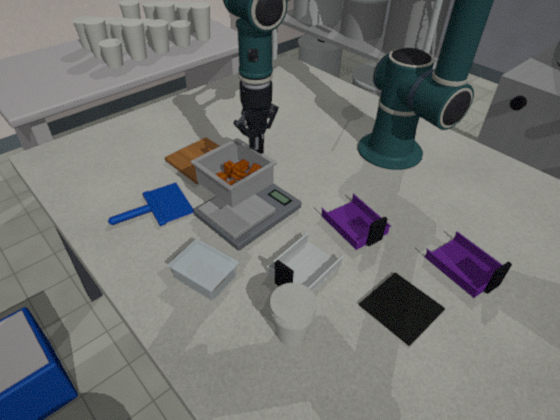

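```bash
python3 - <<'E'
from h import *
plan([((.437,-.360,.20),down(np.radians(3.3)))],vmax=.035)
t=cam("top");crop(t,350,170,430,245,8,"t29.png")
E
```

```text
{"delta_pos": [-0.0103, 0.0315, 0.0009], "dr": [-0.0, 0.0, -0.001]}
{"delta_pos": [-0.0103, 0.0315, 0.0009], "dr": [-0.0, 0.0, -0.0]}
{"delta_pos": [-0.0103, 0.0316, 0.0008], "dr": [-0.0, 0.0, -0.001]}
{"delta_pos": [-0.0104, 0.0315, 0.0009], "dr": [-0.001, 0.0, -0.001]}
{"delta_pos": [-0.0104, 0.0315, 0.0009], "dr": [0.0, 0.0, -0.0]}
{"delta_pos": [-0.0103, 0.0315, 0.0009], "dr": [0.0, 0.0, -0.001]}
{"delta_pos": [-0.0104, 0.0315, 0.0009], "dr": [-0.0, 0.0, -0.001]}
{"delta_pos": [-0.0105, 0.0314, 0.001], "dr": [-0.0, 0.0, -0.001]}
{"delta_pos": [-0.0105, 0.0315, 0.0009], "dr": [-0.0, 0.0, -0.0]}
--
end [ 0.437 -0.36   0.2  ]
```

View pics/t29.png

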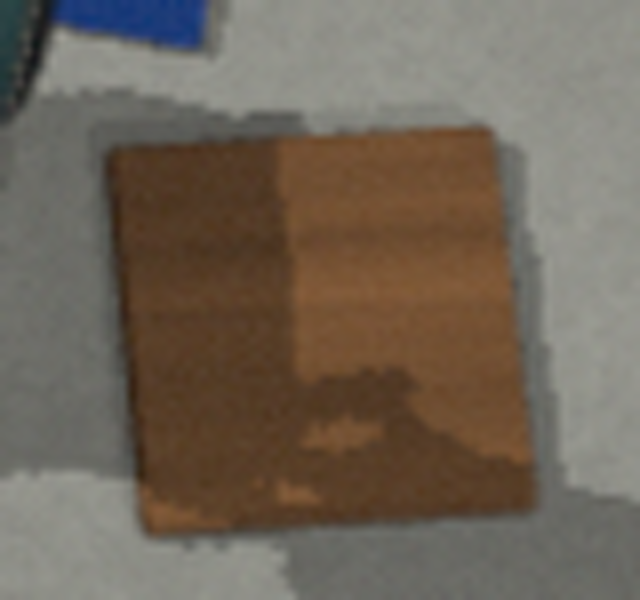

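```bash
python3 - <<'E'
from h import *
np.set_printoptions(precision=4,suppress=True)
t=cam("top");hsv=cv2.cvtColor(t["f"],cv2.COLOR_BGR2HSV)
m=cv2.inRange(hsv,(5,80,30),(20,255,255));m[:,:350]=0
k=max(cv2.findContours(m,cv2.RETR_EXTERNAL,cv2.CHAIN_APPROX_SIMPLE)[0],key=cv2.contourArea);r=cv2.minAreaRect(k);print(r)
P=ray(t,np.r_[cv2.boxPoints(r)],.018);print(P,P.mean(0))
E
```

```text
((389.69915771484375, 210.54153442382812), (49.66663360595703, 49.35105895996094), 84.42780303955078)
[[ 0.5889 -0.2697  0.018 ]
 [ 0.6053 -0.4421  0.018 ]
 [ 0.4324 -0.4477  0.018 ]
 [ 0.4171 -0.2789  0.018 ]] [ 0.5109 -0.3596  0.018 ]
```

Request:
carry_out(
  deltas=[
    {"delta_pos": [-0.005,0.015,0.001],"dr": [0,0,0]},
    {"delta_pos": [-0.0105,0.0315,0.001],"dr": [0,0,-0.001]},
    {"delta_pos": [-0.0105,0.0315,0.001],"dr": [0,0,-0.001]},
    {"delta_pos": [-0.0105,0.0315,0.001],"dr": [0,0,-0.001]},
    {"delta_pos": [-0.0105,0.0315,0.001],"dr": [0,0,-0.001]},
    {"delta_pos": [-0.0105,0.0315,0.001],"dr": [0,0,0]},
    {"delta_pos": [-0.0105,0.0315,0.001],"dr": [0,0,-0.001]},
    {"delta_pos": [-0.0105,0.0315,0.001],"dr": [0,0,-0.001]},
    {"delta_pos": [-0.0105,0.0315,0.001],"dr": [0,0,0]},
    {"delta_pos": [-0.005,0.0165,0],"dr": [0,0,0]},
  ],
)

```text
time: 53.92
tool_pos: [0.4359, -0.3622, 0.1995]
tcp_rot: [-3.139, -0.087, -0.001]
wrist_force: [-0.3, 0.1, -3.4]
width: 0.117
```

Request:
carry_out(
  deltas=[
    {"delta_pos": [0,0,0],"dr": [0,0,0]},
    {"delta_pos": [0,0,0.015],"dr": [0,0,0]},
    {"delta_pos": [0,0,0.015],"dr": [0,0,0]},
    {"delta_pos": [0,0,0],"dr": [0,0,0]},
    {"delta_pos": [0,0,0],"dr": [0,0,0]},
  ],
)

```text
time: 54.55
tool_pos: [0.4376, -0.3596, 0.1697]
tcp_rot: [-3.139, -0.091, -0.002]
wrist_force: [0.7, 1.2, -3.9]
width: 0.122
```

```bash
python3 look.py 30; python3 -c "
from h import *
c=cam('scene');crop(c,130,60,310,220,4,'s30c.png')"
```

```text
[ 0.4376 -0.3596  0.1697] 54.55 [ 0.684   1.1845 -3.9325] 0.12217194353423425 yaw 3.3348744434631397 [-0.7331  0.1067  1.9061  0.0022  1.1286 -0.7923]
[array([413.9, 241.6]), array([220.6, 154.6]), np.float64(4.8)] [ 0.5468 -0.3929  0.032 ] [0.1065 0.0393 0.1595]
[array([355. , 105.3]), array([108.5, 251.4]), np.float64(62.8)] [ 0.4875 -0.2907  0.032 ] [ 0.0532 -0.0662  0.1595]
```

View pics/w30.png

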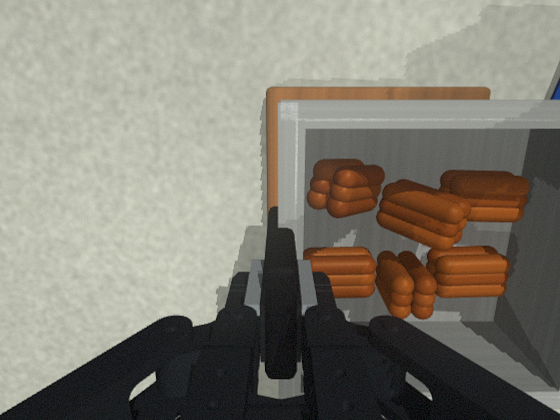

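View pics/s30c.png

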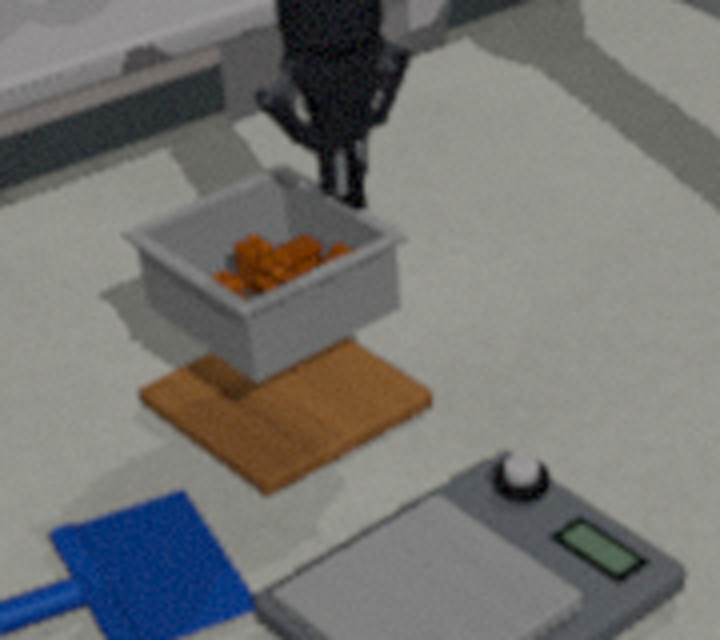

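```bash
python3 -c "
from h import *
np.set_printoptions(precision=4,suppress=True)
c=cam('wrist');s,Rt=tool()
B=ray(c,[(267,88),(490,87.5)],.018);T=ray(c,[(279,102)],.1595)[0]
b=(B-s['tool_pos'])@Rt;t=(T-s['tool_pos'])@Rt
print(B,b,t); print('board c',b[0]+[.085,.085,0],b[1]+[-.085,.085,0],'tub c',t+[.076,.076,0])
"
```

```text
[[ 0.424  -0.2833  0.018 ]
 [ 0.5903 -0.2735  0.018 ]] [[-0.0099 -0.0778  0.1528]
 [ 0.1568 -0.078   0.1532]] [-0.0005 -0.0716  0.0113]
board c [0.0751 0.0072 0.1528] [0.0718 0.007  0.1532] tub c [0.0755 0.0044 0.0113]
```

Request:
carry_out(
  deltas=[
    {"delta_pos": [-0.0015,0.0025,0.02],"dr": [0,0,0]},
    {"delta_pos": [0,0,0.025],"dr": [0,0,0]},
    {"delta_pos": [0,0,0.015],"dr": [0,0,0]},
    {"delta_pos": [0,0,0.01],"dr": [0,0,0]},
    {"delta_pos": [0,0,0.003],"dr": [0,0,0]},
    {"delta_pos": [0,0,0],"dr": [0,0,0]},
    {"delta_pos": [0,0,0],"dr": [0,0,0]},
  ],
)

```text
time: 55.62
tool_pos: [0.4368, -0.3632, 0.0981]
tcp_rot: [3.14, 0.09, 0.005]
wrist_force: [0.2, 1.2, -3.0]
width: 0.121
```

Request:
carry_out(
  deltas=[
    {"delta_pos": [0,0,0.0015],"dr": [0,0,0]},
    {"delta_pos": [0,0,0.0015],"dr": [0,0,0]},
    {"delta_pos": [0,0,0],"dr": [0,0,0]},
  ],
)

```text
time: 56.0
tool_pos: [0.4361, -0.3626, 0.0939]
tcp_rot: [-3.139, -0.09, -0.003]
wrist_force: [0.3, -0.1, -3.9]
width: 0.124
```

Request:
carry_out(
  deltas=[
    {"delta_pos": [0,0,0.001],"dr": [0,0,0]},
    {"delta_pos": [0,0,0],"dr": [0,0,0]},
  ],
)

```text
time: 56.25
tool_pos: [0.4363, -0.3628, 0.0933]
tcp_rot: [-3.14, -0.09, -0.003]
wrist_force: [-0.1, -0.3, -1.5]
width: 0.126
```

Request:
carry_out(
  deltas=[
    {"delta_pos": [0,0,0.001],"dr": [0,0,0]},
    {"delta_pos": [0,0,0],"dr": [0,0,0]},
  ],
)

```text
time: 56.5
tool_pos: [0.4363, -0.3628, 0.0932]
tcp_rot: [-3.14, -0.09, -0.003]
wrist_force: [-2.9, 2.4, 5.5]
width: 0.122
```

Contact. I'll release, retreat and check.

Request:
carry_out(
  deltas=[
    {"delta_pos": [0,0,0],"dr": [0,0,0]},
    {"delta_pos": [0,0,0],"dr": [0,0,0]},
    {"delta_pos": [0,0,0],"dr": [0,0,0]},
    {"delta_pos": [0,0,0],"dr": [0,0,0]},
  ],
  grip=0.7,
)

```text
time: 57.0
tool_pos: [0.4363, -0.3628, 0.092]
tcp_rot: [-3.14, -0.09, -0.003]
wrist_force: [-0.5, 0.4, -0.1]
width: 0.701
```

Request:
carry_out(
  deltas=[
    {"delta_pos": [0,0,-0.01],"dr": [0,0,0]},
    {"delta_pos": [0,0,-0.03],"dr": [0,0,0]},
    {"delta_pos": [0,0,-0.05],"dr": [0,0,0]},
    {"delta_pos": [0,0,-0.05],"dr": [0,0,0]},
    {"delta_pos": [-0.04,0,-0.02],"dr": [0,0,0]},
    {"delta_pos": [0,0,0],"dr": [0,0,0]},
  ],
)

```text
time: 57.75
tool_pos: [0.3956, -0.3664, 0.2557]
tcp_rot: [3.137, 0.087, 0.009]
wrist_force: [0.3, 0.3, -0.5]
width: 0.698
```

```bash
python3 look.py 31; python3 -c "
from h import *
c=cam('scene');crop(c,130,60,310,220,4,'s31c.png')
c=cam('top');crop(c,120,110,460,310,2.3,'t31c.png')"
```

```text
[ 0.3956 -0.3664  0.2557] 57.75 [ 0.2522  0.3314 -0.4946] 0.6983296197964668 yaw 3.196193867792858 [-0.7942 -0.013   1.8685  0.0016  1.2797 -0.8505]
[array([397. , 198.2]), array([ 35.7, 114.2]), np.float64(89.3)] [ 0.5162 -0.3887  0.032 ] [0.1177 0.0292 0.2434]
[array([401. , 151.8]), array([121.9,  42.6]), np.float64(5.1)] [ 0.5131 -0.3418  0.032 ] [ 0.1173 -0.0178  0.2434]
[array([396., 162.]), array([160., 176.]), np.float64(90.0)] [ 0.5097 -0.352   0.032 ] [ 0.1133 -0.0078  0.2434]
```

View pics/w31.png

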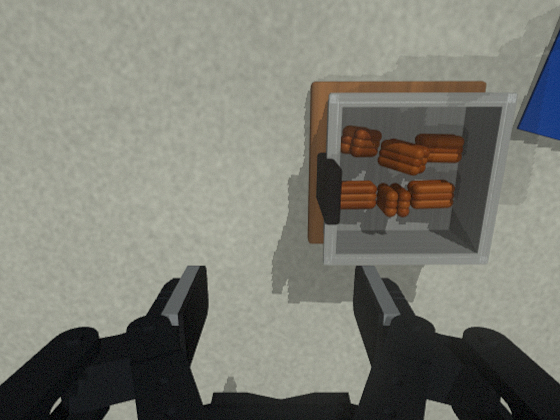

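View pics/s31.png

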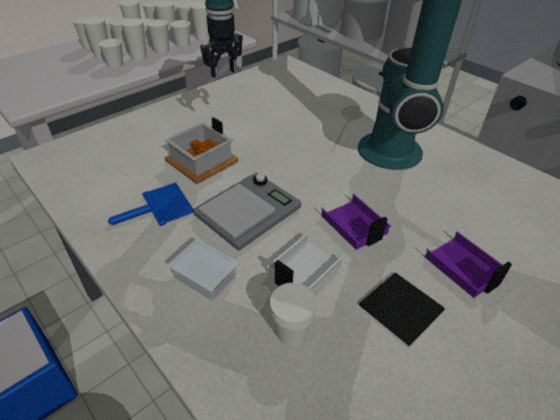

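View pics/t31c.png

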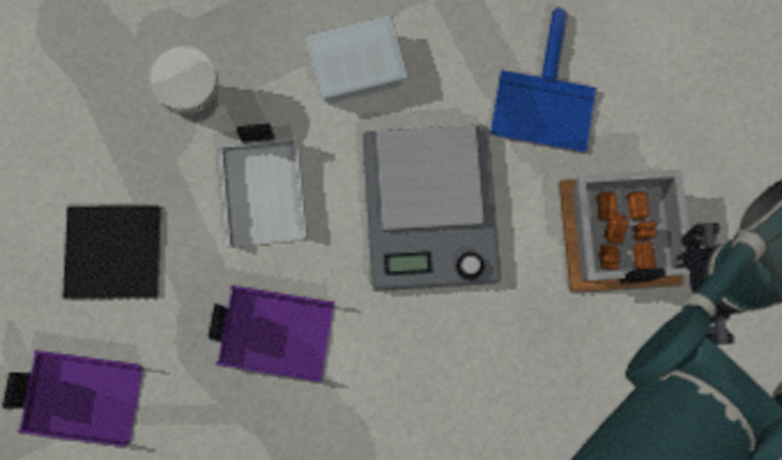

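```bash
python3 -c "
from h import *
np.set_printoptions(precision=4,suppress=True)
c=cam('wrist')
P=ray(c,[(332,95),(515,94),(487,264),(325,263)],.083);print('tub',P.mean(0))
B=ray(c,[(311,82),(486,82),(309,243)],.018);print('board',(B[1]+B[2])/2)
"
```

```text
tub [ 0.5094 -0.3582  0.083 ]
board [ 0.5087 -0.3562  0.018 ]
```

The tub centre is within about 2 mm of the board centre, and the gripper is clear. Handing in.

```bash
python3 -c "
from workcell import bot
print(bot.finish_job(), bot.read_state()['time'])"
```

```text
the job is handed in; nothing more can be done
the job is handed in; nothing more can be done
```

The job is done and handed in at about 58 s of the 210 s allowed. No verdict came back.

- **Tare:** I stood the empty tub on the middle of the scale's plate and pressed the button until it bottomed out. The wrist felt about 11 N, against roughly 4 N for full travel. I did not try to read the display or the joint travel.
- **Pastries:** I tipped the tray and its 3 pastries slid into the tub, then put the tray back flat on the worktop where it had stood. The 3 pastries from the mat went in one at a time. One of them had been knocked aside mid-run, so I measured the mat again before picking.
- **Tub:** I carried the full tub to the wooden board and released it upright.

**Last checks:** The wrist view shows all 6 pastries in the tub, and its centre is about 2 mm from the board's centre. The mat and tray are empty, and the gripper is clear. The cups, box, scraper and purple trays look untouched.

**Disagreement:** The top and scene cameras differed by 6 to 9 mm on the board's centre. I placed the tub using the wrist camera's measurement, which sat close to the top camera's.

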